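Post a parcel through the dispatch hatch

ROBOT

A 7-joint arm with a two-finger parallel gripper is mounted at the origin on the work surface. World frame = base frame: x ahead of the robot, y to its left, z up, the work surface at z = 0. Lengths are in m, angles in rad, forces in N, time in s.
With the tool pointing down it reaches from about 0.425 to 0.925 m from the base axis. Payload 6.8 kg.
Tool frame: the origin (TCP) lies on the centre line of the jaws, within the pads' length; the fingertips stand 19 mm ahead of it and the grasp point (between the pads) is the TCP (tcp_to_tips is the distance from the TCP to the fingertips, in m); x points along the fingers, y is the direction in which the jaws open and shut, and the axes are right-handed (so a half turn about x gives the same grasp; the last joint's range is limited). The gripper opens to 85 mm and grips with 20 to 120 N. Pads are 22 mm wide; open, the fingers measure 114 mm over their backs; the gripper's body (76 mm by 85 mm) begins 54 mm behind the grasp point. The pads swing forward as they close: fully open they stand 13 mm farther back than shut.
Start: joints at [-1.353, 0.477, 0.022, 1.555, -0.011, 1.109, -0.083], TCP at [0.216, 0.64, 0.25] pointing down, gripper open.
Joint ranges: [-2.96, 2.96], [-0.34, 2.1], [-1.41, 1.46], [0.24, 2.44], [-1.37, 4.51], [0.17, 1.92], [-2.96, 2.96]. Speed limits (rad/s): [2.39, 2.39, 3.14, 3.14, 3.14, 3.14, 3.14].

INTERFACE

Orientations are given as a unit quaternion [w, x, y, z].
In Python, from station import get_obs, read_camera, hand_in, spot_in, cut_out, tcp_to_tips gives the robot as it stands.
- The arm moves only by the shell command python3 -m jog 'ROWS' [FORCE]. ROWS is JSON, a list of rows, each an object of numbers: "gripper": the closure, from 0 (fully open) to 1 (shut); "dx", "dy", "dz": the shift along the world's x, y, z in m; "rx", "ry", "rz": the turn, a rotation vector about the world's x, y, z in degrees. In form: [{"gripper": .., "dx": .., "dy": .., "dz": .., "rx": .., "ry": .., "rz": ..}, ...]. A call has 1 to 10 rows; each row is the pose to reach, as a shift and turn from the pose commanded when the call began; what a row does not reach only later rows make up. A row lasts 1/10 s, in which the tool goes at most 50 mm and 8.59 degrees, less where a joint would pass 70% of its speed; a pose out of reach is approached as far as the arm can. A call with a gripper value outside its range is refused whole. The fingers move at their own pace and stop on an object; FORCE is the grip in N (left out, the last holds). Time passes only in rows, so rows that repeat a pose let the fingers close. It gives the time, the measured TCP pose, the force and the opening at its end, in the units of the state.
- get_obs(): the state, without advancing time (a new reading comes with each control period).
- read_camera(name): name is "scene" or "top"; returns a dict with "pixels" (384x512x3 uint8, blue, green, red), "range_z" (384x512 float32, m along the optical axis (not along the pixel's ray), 0 where there is no reading), "camera_matrix" (3x3 intrinsics, pixels), "cam_to_world" (4x4, takes a point from camera to world coordinates). Camera axes: x right, y down, z forward; pixel columns grow to the right and rows downward; lengths in m; the calibration is good to about 2 mm. A picture is of the moment at which its call begins.
- hand_in(): hands the job in, once; it reports no verdict.
Trained networks look in the newest picture that a camera, given by its name, has taken for a name from the list of things; names that differ only in an ending like _2 or _b are one class to them, and where a whole thing is asked for, a point or a joint stands for the part that bears it (a point fixed in the world has none). Each returns a list of dicts, best first, with "conf" (0 to 1); they miss things now and then, are a little off and sometimes report something else, mostly with a low value. They report only what shows in the picture. A call takes as long as a camera call.
- spot_in(camera, label): "box" ([centre column, centre row, width, height] in pixels, round what is visible of it).
- cut_out(camera, label): "mask" (384x512 bool, what is visible of it) and "box" ([centre column, centre row, width, height] in pixels, round what is visible of it).
The state is a dict: "t": time; "q": joint angles; "joint_vel": joint speeds; "joint_torque": joint torques, N m; "eef_pos": TCP position; "tool_rot": TCP orientation; "contact_force": force on the tool from outside, world axes, zero at the start; "torque": the same for the moment, N m; "gripper_width": opening from 0.0 (shut) to 1.0 (fully open).
Only numpy, scipy, OpenCV 4.12 (cv2) and the standard library are available. Lean on these libraries where they do the work, as an engineer would, in place of code of your own. Each camera call takes 0.05 s, during which the arm holds its last target. There are 200 camera calls.

TASK

Post the flat parcel through the dispatch hatch at the far edge of the desk: with the fingertips slide it along the desk to the hatch, let it push the hanging flap open, and keep pushing it from behind, reaching in under the flap as far as needed, until it goes over the edge and slides down the chute into the tote; then draw the hand back out so that the flap swings shut. Slide the parcel flat on the desk and do not pick it up, do not bang or force the hatch with the hand, and leave everything else on the desk where it is.

Things in the scene. Friction and masses are not known exactly. Their poses are not given: they have to be found in the camera images.
- parcel_centre (a point): centre (half-way up) of the flat parcel, a closed brown cardboard box lying flat on the desk: 100 long (its x) x 80 wide (its y) x 38 high (its z) mm, about 0.2 kg, centre 19 mm above the desk. It lies to the left or to the right of the line through the hatch, turned by up to about 25 degrees.
- hatch: dispatch hatch, a fixed low steel frame at the desk's far edge. Origin: desk level, middle of the opening, right below the flap's hinge. x: the way parcels go through (away from the robot), y left, z up; turned up to 0.12 rad. Clear opening 120 mm wide, 56 high. Two 23 mm high lips flare from the posts towards the robot, to 32 mm before the flap and 73 mm either side of the middle.
- header (a point): middle of the underside of the header rail over the flap, 63 mm above the desk. The rail is 12 mm thick (x), 7 high, 152 long (y) on two posts 16 mm wide; rail and posts are the hatch's top, 70 mm above the desk. Upright fingers pushing a parcel meet the rail; fingers with the hand leant 30 to 45 degrees back towards the robot pass under it and the raised flap.
- sill_edge (a point): middle of the edge where the chute begins, 36 mm behind the flap. From flap to edge the floor is a steel sill level with the desk, between 62 mm high cheeks; then a polished chute falls 42 degrees into the big grey tote. A parcel tips and slides away by itself once its middle is about 10 mm past this edge, that is once the rear of the 100 mm parcel is about level with the flap.
- flap (a joint): swing of the flap (rad): 0 hanging shut, grows as the lower edge swings away from the robot, to 1.75; about 1.2 when lying on the parcel. Smooth aluminium sheet 114 mm wide with a rubber lower edge, hinged at its top 60 mm above the desk, lower edge 4 mm above it, 0.1 kg. Its weight alone shuts it, eased by a damper, in 1 to 2 s. It cannot swing towards the robot.
- carton: taller cardboard box of the same make, 100 x 80 x 85 high mm, on the other side of the hatch's line from the flat parcel; too tall for the hatch, it stays. Origin: centre of its underside.
- tape: roll of brown tape lying flat, 100 mm across, 48 high. Origin: centre of its underside.
- spool: small white ribbon spool standing upright near the desk's far edge, 50 mm across, 45 high. Origin: centre of its underside.
- marker: marker pen lying along the desk's far edge, 135 mm long (its x), 17 mm thick. Origin: on its underside, near its middle.
- scanner: black and yellow hand-held barcode scanner lying on the desk, 160 x 64 x 46 high mm. Origin: on its underside, near its middle.
- cutter: grey box cutter lying on the desk, 150 x 28 x 15 mm. Origin: centre of its underside.
- phone: black telephone lying on the desk, 150 x 72 x 9 mm. Origin: centre of its underside.
- parcel: the same flat parcel; origin: centre of its underside.

How it is judged:
On the way:
1. the parcel, lying flat in the mouth of the hatch, has pushed the flap open (value of joint flap above 0.5 rad and x of parcel_centre in the frame of hatch between -0.07 and 0.05 m and y of parcel_centre in the frame of hatch between -0.04 and 0.04 m and z of parcel_centre in the frame of hatch between 0.012 and 0.026 m and angle between parcel_centre's own z axis and vertical below 0.25 rad), for 0.1 s.
At the end, for the whole second after the job is handed in: The parcel lies at rest inside the tote (its centre within the walls and below the tote's rim), the flap hangs shut (within 0.06 rad), and every other thing on the desk is within 30 mm of where it started (x of parcel_centre in the frame of hatch between 0.13 and 0.62 m and y of parcel_centre in the frame of hatch between -0.175 and 0.175 m and z of parcel_centre in the frame of hatch between -0.19 and -0.1 m and linear speed of parcel below 0.03 m/s and value of joint flap below 0.06 rad and distance of each of carton, tape, spool, marker, scanner, cutter, phone from where it was at the start of the episode below 0.03 m); the robot touches nothing.
It fails at once if the parcel is lifted or tipped up (its centre more than 15 mm higher than when lying on the desk) (height (world z) of parcel_centre above 0.034 m).
It fails at once if the hand or arm presses on the hatch, its flap or chute with more than 25 N (contact force between any of the fingers, the arm and hatch above 25 N).
It fails at once if the taller carton or any other thing on the desk is moved by more than 30 mm (distance of any of carton, tape, spool, marker, scanner, cutter, phone from where it was at the start of the episode above 0.03 m).
It also fails if it takes over 64 s, if anything falls off the work surface, if the arm or the gripper's body presses on something with over 40 N, if the wrist force passes 120 N, or if a joint passes its speed limit or range.

## Working session

There is one attempt and no reset: what is moved stays moved. The work goes in short steps, Python scripts to look and compute and a shell command to move; the robot and the scene stay as the last step left them, time stands still between calls to the robot, and variables do not carry over. Pictures are saved under pics/ and viewed, about 8 in all and at most 12, crops included, and the job is handed in when it is done.

```bash
mkdir -p pics; ls; cat > h.py <<'E'
from station import *
import numpy as np, cv2
def pts(cam,mask):
    z=cam["range_z"]; v,u=np.nonzero(mask&(z>0)); K=cam["camera_matrix"]; d=z[v,u]
    p=np.c_[(u-K[0,2])*d/K[0,0],(v-K[1,2])*d/K[1,1],d,np.ones_like(d)]
    return (p@np.array(cam["cam_to_world"]).T)[:,:3]
def look(name,labels):
    c=read_camera(name); out={}
    for l in labels:
        for r in cut_out(name,l)[:2]:
            P=pts(c,r["mask"])
            if len(P)<10: print(name,l,r["conf"],"few");continue
            top=np.percentile(P[:,2],95); T=P[P[:,2]>top-.008]
            rect=cv2.minAreaRect((T[:,:2]*1000).astype(np.float32))
            print(name,l,round(r["conf"],2),np.round(r["box"]),"ztop",round(top,3),"rect mm",np.round(rect[0]),np.round(rect[1]),round(rect[2],1))
            out.setdefault(l,(r,P))
    return c,out
E
python3 - <<'E'
from h import *
o=get_obs();print(o)
L=["parcel","hatch","flap","carton","tape","spool","marker","scanner","cutter","phone"]
for n in("top","scene"):
    c,out=look(n,L); cv2.imwrite(f"pics/{n}0.png",c["pixels"])
    np.savez(f"{n}0.npz",**{k:c[k] for k in("range_z","camera_matrix","cam_to_world","pixels")})
E
```

```text
pics
{'t': 0.0, 'q': array([-1.35311738,  0.47779379,  0.02230567,  1.55643881, -0.01150127,
        1.10931661, -0.08308246]), 'joint_vel': array([-0.00043746,  0.00036118,  0.00157283, -0.00100243,  0.00033463,
       -0.00195714, -0.00023342]), 'joint_torque': array([ 4.74536421e-06, -5.96433413e+01,  1.60779387e+00, -2.81204242e+01,
        1.24213859e-02,  9.06727393e-03,  2.61746840e-05]), 'eef_pos': array([0.2158446 , 0.63897078, 0.2493346 ]), 'tool_rot': array([ 0.69768726,  0.11400391,  0.69781342, -0.11529104]), 'contact_force': array([-0.42185313,  0.39983487, -0.02034956]), 'torque': array([-0.03248507,  0.00807694,  0.01498579]), 'gripper_width': 0.9989496704656555}
top parcel 0.74 [339. 189.  27.  32.] ztop 0.045 rect mm [ 481. -305.] [ 81. 100.] 80.2
top parcel 0.69 [277.  87.  92. 155.] ztop -0.001 rect mm [661. -97.] [154. 206.] 1.4
top hatch 0.73 [279.  87.  96. 156.] ztop 0.0 rect mm [660. -94.] [156. 210.] 2.7
top carton 0.61 [173. 188.  33.  32.] ztop 0.091 rect mm [480. 314.] [100.  80.] 9.6
top tape 0.67 [169. 238.  30.  28.] ztop 0.054 rect mm [301. 323.] [95.
[... 878 characters left out ...]
cene carton 0.86 [348. 196.  38.  38.] ztop 0.086 rect mm [484. 315.] [109.  86.] 13.7
scene tape 0.97 [333. 175.  28.  26.] ztop 0.048 rect mm [310. 324.] [ 91. 105.] 64.2
scene spool 0.61 [344. 224.  11.  18.] ztop 0.045 rect mm [601. 253.] [45. 54.] 75.3
scene marker 0.59 [167. 249.  45.  10.] ztop 0.017 rect mm [ 600. -316.] [131.  20.] 83.7
scene scanner 0.65 [401. 202.  18.  26.] ztop 0.017 rect mm [526. 503.] [ 29. 156.] 81.8
scene scanner 0.56 [152. 196.  27.  28.] ztop 0.046 rect mm [ 343. -341.] [69. 57.] 13.3
scene cutter 0.5 [401. 201.  18.  24.] ztop 0.017 rect mm [515. 502.] [ 25. 133.] 79.7
scene phone 0.73 [104. 240.  27.  34.] ztop 0.011 rect mm [ 505. -505.] [151.  72.] 5.0
```

```bash
python3 - <<'E'
import numpy as np,cv2
from h import pts
t=[np.load(f"{n}0.npz") for n in("top","scene")]
cv2.imwrite("pics/a1.png",cv2.resize(t[0]["pixels"][20:260,100:420],None,fx=2.4,fy=2.4,interpolation=2))
cv2.imwrite("pics/a2.png",cv2.resize(t[1]["pixels"][100:384,80:440],None,fx=2,fy=2,interpolation=2))
for c,b,n in((t[0],.006,"top"),(t[1],0.0,"scene")):
    P=pts(c,np.ones((384,512),bool)); 
    P[:,2]-=b
    Q=P[(P[:,2]>.058)&(P[:,2]<.08)&(abs(P[:,1])<.25)&(P[:,0]>.45)&(P[:,0]<.9)]
    print(n,len(Q)); 
    r=cv2.minAreaRect((Q[:,:2]*1000).astype(np.float32));print(r)
    print(np.round(Q[::max(1,len(Q)//40)]*1000))
    D=P[(abs(P[:,0]-.4)<.1)&(abs(P[:,1])<.1)];print("desk z",np.median(D[:,2]))
E
```

```text
top 172
((615.9699096679688, -98.42858123779297), (41.48860549926758, 172.2284393310547), 2.5829386711120605)
[[ 640. -163.   58.]
 [ 617. -163.   61.]
 [ 613. -159.   65.]
 [ 613. -174.   63.]
 [ 608.  -35.   64.]
 [ 609. -115.   63.]
 [ 609. -130.   62.]
 [ 609. -144.   67.]
 [ 608. -158.   69.]
 [ 609. -173.   65.]
 [ 604.  -24.   62.]
 [ 604.  -39.   64.]
 [ 604.  -53.   63.]
 [ 604.  -68.   65.]
 [ 604.  -82.   67.]
 [ 604.  -97.   69.]
 [ 605. -111.   67.]
 [ 604. -126.   71.]
 [ 605. -141.   66.]
 [ 605. -155.   68.]
 [ 606. -170.   62.]
 [ 601.  -17.   59.]
 [ 600.  -31.   68.]
 [ 600.  -46.   69.]
 [ 601.  -61.   65.]
 [ 600.  -79.   69.]
 [ 601.  -93.   65.]
 [ 602. -112.   58.]
 [ 602. -130.   59.]
 [ 602. -144.   65.]
 [ 602. -159.   62.]
 [ 603. -178.   60.]
 [ 595.  -24.   73.]
 [ 597.  -39.   63.]
 [ 598.  -53.   59.]
 [ 597.  -68.   65.]
 [ 596.  -82.   70.]
 [ 598.  -97.   62.]
 [ 598. -112.   61.]
 [ 598. -130.   60.]
 [ 599. -178.   60.]
 [ 592.  -24.   72.]
 [ 593.  -39.   68.]]
desk z -0.005756696582854265
scene 261
((620.5341186523438, -95.66936492919922), (46.0
[... 310 characters left out ...]
 605.  -83.   67.]
 [ 609.  -66.   67.]
 [ 607.  -46.   62.]
 [ 617.  -30.   67.]
 [ 607. -121.   70.]
 [ 610. -103.   70.]
 [ 609.  -84.   66.]
 [ 609.  -66.   63.]
 [ 613.  -32.   60.]
 [ 609. -137.   71.]
 [ 607. -118.   67.]
 [ 613. -101.   68.]
 [ 605.  -80.   59.]
 [ 617.  -33.   60.]
 [ 609. -149.   69.]
 [ 612. -128.   68.]
 [ 612. -110.   65.]
 [ 609.  -84.   58.]
 [ 611. -162.   69.]
 [ 613. -144.   68.]
 [ 617. -126.   67.]
 [ 609. -106.   58.]
 [ 612. -165.   67.]
 [ 614. -147.   65.]
 [ 615. -129.   63.]
 [ 611. -180.   65.]
 [ 623. -164.   71.]
 [ 638.  -32.   61.]
 [ 616. -172.   63.]
 [ 615. -184.   61.]
 [ 622. -161.   62.]
 [ 628. -159.   59.]]
desk z -0.0017517663799437866
```

View pics/a1.png

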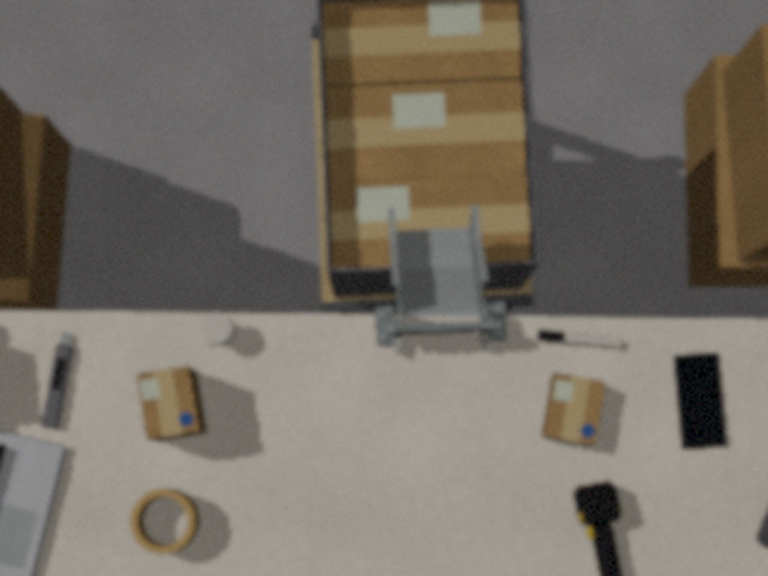

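View pics/a2.png

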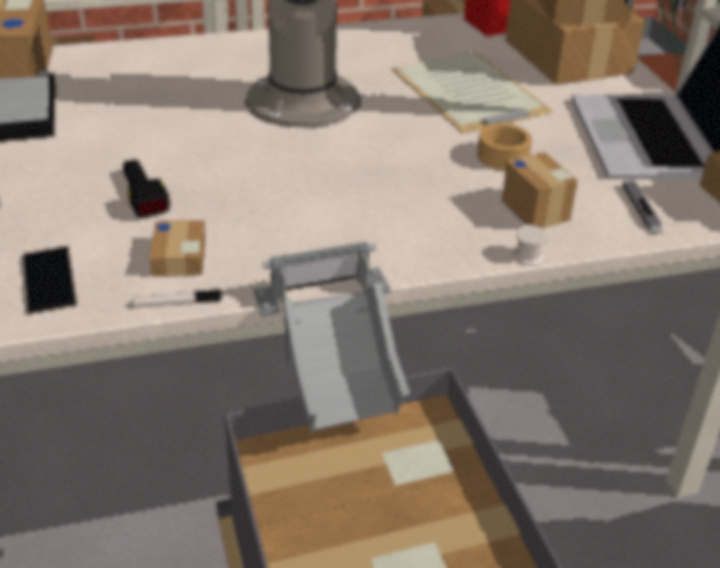

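The top view shows the hatch at crop pixel (440,325), the flat parcel at (575,408), the marker just beyond it at (583,340), the scanner at (600,530) and the phone at (700,400). The carton is on the left. The scene view agrees. Next I'll refine the hatch and parcel poses with averaged frames.

```bash
cat > ref.py <<'E'
from h import *
def avg(n,k):
    cs=[read_camera(n) for _ in range(k)]; c=dict(cs[-1]); z=np.stack([x["range_z"] for x in cs]); z[z==0]=np.nan
    c["range_z"]=np.nan_to_num(np.nanmedian(z,0)).astype(np.float32); return c
def parcel(c,x0,x1,y0,y1,lo=.025,hi=.05):
    P=pts(c,np.ones((384,512),bool)); Q=P[(P[:,0]>x0)&(P[:,0]<x1)&(P[:,1]>y0)&(P[:,1]<y1)&(P[:,2]>lo)&(P[:,2]<hi)]
    r=cv2.minAreaRect((Q[:,:2]*1000).astype(np.float32)); print("rect",r,"n",len(Q),"med z",np.median(Q[:,2])); return Q
E
python3 - <<'E'
from ref import *
for n in("top","scene"):
    c=avg(n,7); print(n); parcel(c,.40,.565,-.4,-.2)
    P=pts(c,np.ones((384,512),bool)); R=P[(abs(P[:,1]+.1)<.12)&(P[:,0]>.55)&(P[:,0]<.68)]
    R=R[(R[:,2]>.062)&(R[:,2]<.082)]
    print("rail rect",cv2.minAreaRect((R[:,:2]*1000).astype(np.float32)))
    for y in np.arange(-.19,0,.01):
        S=R[abs(R[:,1]-y)<.005]
        if len(S): print(int(y*1000),len(S),np.round(1000*np.array([S[:,0].min(),S[:,0].mean(),S[:,0].max(),S[:,2].mean()])))
    M=R[abs(R[:,1]+.098)<.055]; print("fit x=a*y+b",np.polyfit(M[:,1],M[:,0],1))
    L=P[(P[:,2]>.012)&(P[:,2]<.03)&(abs(P[:,1]+.1)<.12)&(P[:,0]>.5)&(P[:,0]<.6)]
    print("lips",np.round(1000*L[np.argsort(L[:,0])][:8]), L[:,1].min(),L[:,1].max())
E
python3 -m jog '[{"dx":0.05},{"dx":0.10,"dy":-0.02},{"dx":0.15,"dy":-0.04},{"dx":0.19,"dy":-0.07,"rz":-8},{"dx":0.22,"dy":-0.11,"rz":-16},{"dx":0.25,"dy":-0.15,"rz":-24},{"dx":0.28,"dy":-0.19,"rz":-32},{"dx":0.29,"dy":-0.235,"rz":-40},{"dx":0.29,"dy":-0.28,"rz":-48},{"dx":0.29,"dy":-0.325,"rz":-56}]'
```

```text
top
rect ((480.8118896484375, -305.3741149902344), (79.74503326416016, 100.04548645019531), 80.52745056152344) n 602 med z 0.03852832398749684
rail rect ((614.3651123046875, -98.74341583251953), (38.377357482910156, 172.5892791748047), 2.3279454708099365)
-190 3 [603. 607. 611.  64.]
-180 7 [600. 605. 610.  66.]
-169 15 [602. 609. 617.  70.]
-159 16 [602. 613. 636.  68.]
-149 6 [602. 605. 609.  70.]
-139 12 [598. 604. 609.  69.]
-129 12 [597. 603. 609.  70.]
-119 12 [598. 603. 609.  71.]
-109 8 [597. 603. 609.  70.]
-99 9 [598. 601. 605.  69.]
-89 9 [597. 601. 605.  69.]
-79 7 [597. 601. 605.  69.]
-69 8 [597. 601. 605.  70.]
-59 10 [594. 600. 604.  70.]
-49 12 [593. 599. 604.  70.]
-39 14 [593. 602. 616.  68.]
-29 15 [593. 606. 631.  69.]
-19 11 [593. 599. 608.  67.]
-9 3 [593. 597. 601.  66.]
fit x=a*y+b [-0.055       0.59642768]
lips [[ 567.  -29.   12.]
 [ 569.  -33.   23.]
 [ 573.  -33.   22.]
 [ 575. -172.   20.]
 [ 577.  -33.   25.]
 [ 578. -171.   26.]
 [ 580. -168.   15.]
 [ 582.  -37.   17.]] -0.1715845519741337 -0.02504485549322208
scene
rect ((486.8546447753906, -303.2566
[... 335 characters left out ...]

-139 13 [603. 611. 616.  67.]
-129 12 [601. 610. 614.  67.]
-119 13 [603. 610. 615.  67.]
-109 12 [603. 610. 614.  67.]
-99 13 [602. 609. 613.  67.]
-89 12 [601. 608. 614.  68.]
-79 13 [602. 608. 612.  67.]
-69 13 [599. 607. 612.  68.]
-59 12 [601. 607. 611.  67.]
-49 12 [598. 605. 610.  67.]
-39 13 [599. 607. 615.  67.]
-29 17 [598. 608. 616.  67.]
-19 8 [600. 606. 615.  67.]
-9 4 [601. 603. 605.  64.]
fit x=a*y+b [-0.0530034   0.60354905]
lips [[ 579. -169.   22.]
 [ 580. -170.   19.]
 [ 582. -170.   16.]] -0.17009148203555255 -0.16941452453749656ref.py:4: RuntimeWarning: All-NaN slice encountered
  c["range_z"]=np.nan_to_num(np.nanmedian(z,0)).astype(np.float32); return c
$[0]: bad value
```

```bash
python3 -m jog '[{"gripper":0.3,"dx":0.05,"dy":0,"dz":0,"rx":0,"ry":0,"rz":0},{"gripper":0.3,"dx":0.10,"dy":-0.02,"dz":0,"rx":0,"ry":0,"rz":0},{"gripper":0.3,"dx":0.15,"dy":-0.04,"dz":0,"rx":0,"ry":0,"rz":0},{"gripper":0.3,"dx":0.19,"dy":-0.07,"dz":0,"rx":0,"ry":0,"rz":-8},{"gripper":0.3,"dx":0.22,"dy":-0.11,"dz":0,"rx":0,"ry":0,"rz":-16},{"gripper":0.3,"dx":0.25,"dy":-0.15,"dz":0,"rx":0,"ry":0,"rz":-24},{"gripper":0.3,"dx":0.28,"dy":-0.19,"dz":0,"rx":0,"ry":0,"rz":-32},{"gripper":0.3,"dx":0.29,"dy":-0.235,"dz":0,"rx":0,"ry":0,"rz":-40},{"gripper":0.3,"dx":0.29,"dy":-0.28,"dz":0,"rx":0,"ry":0,"rz":-48},{"gripper":0.3,"dx":0.29,"dy":-0.325,"dz":0,"rx":0,"ry":0,"rz":-56}]'
```

```text
t: 2.8
eef_pos: [0.5066, 0.3119, 0.2503]
tool_rot: [0.561, 0.431, 0.561, -0.431]
contact_force: [1.5, 0.4, -0.5]
gripper_width: 0.699
```

```bash
python3 -m jog '[{"gripper":0.3,"dx":0,"dy":-0.05,"dz":0,"rx":0,"ry":0,"rz":-6},{"gripper":0.3,"dx":0,"dy":-0.10,"dz":0,"rx":0,"ry":0,"rz":-12},{"gripper":0.3,"dx":0,"dy":-0.15,"dz":0,"rx":0,"ry":0,"rz":-18},{"gripper":0.3,"dx":0,"dy":-0.2,"dz":0,"rx":0,"ry":0,"rz":-25},{"gripper":0.3,"dx":0,"dy":-0.25,"dz":0,"rx":0,"ry":0,"rz":-25},{"gripper":0.3,"dx":0,"dy":-0.3,"dz":0,"rx":0,"ry":0,"rz":-25},{"gripper":0.3,"dx":0,"dy":-0.35,"dz":0,"rx":0,"ry":0,"rz":-25},{"gripper":0.3,"dx":0,"dy":-0.4,"dz":0,"rx":0,"ry":0,"rz":-25},{"gripper":0.3,"dx":0,"dy":-0.45,"dz":0,"rx":0,"ry":0,"rz":-25},{"gripper":0.3,"dx":0,"dy":-0.5,"dz":0,"rx":0,"ry":0,"rz":-25}]'
python3 -m jog '[{"gripper":0.3,"dx":0,"dy":-0.05,"dz":0,"rx":0,"ry":0,"rz":0},{"gripper":0.3,"dx":0,"dy":-0.1,"dz":0,"rx":0,"ry":0,"rz":0},{"gripper":0.3,"dx":-0.02,"dy":-0.15,"dz":0,"rx":0,"ry":0,"rz":0},{"gripper":0.3,"dx":-0.036,"dy":-0.19,"dz":0,"rx":0,"ry":0,"rz":0},{"gripper":0.3,"dx":-0.036,"dy":-0.203,"dz":0,"rx":0,"ry":0,"rz":0},{"gripper":0.3,"dx":-0.036,"dy":-0.203,"dz":-0.05,"rx":0,"ry":0,"rz":0},{"gripper":0.3,"dx":-0.036,"dy":-0.203,"dz":-0.1,"rx":0,"ry":0,"rz":0},{"gripper":0.3,"dx":-0.036,"dy":-0.203,"dz":-0.14,"rx":0,"ry":0,"rz":0},{"gripper":0.3,"dx":-0.036,"dy":-0.203,"dz":-0.15,"rx":0,"ry":0,"rz":0}]'
python3 - <<'E'
from station import *; print(get_obs(), tcp_to_tips)
E
```

```text
t: 3.8
eef_pos: [0.5059, -0.1873, 0.2507]
tool_rot: [0.456, 0.541, 0.456, -0.54]
contact_force: [1.9, 0.4, 0.3]
gripper_width: 0.703
t: 4.7
eef_pos: [0.4683, -0.3858, 0.096]
tool_rot: [-0.454, -0.54, -0.459, 0.541]
contact_force: [-0.5, -0.7, -0.2]
gripper_width: 0.699
{'t': 4.7, 'q': array([ 0.18077896,  0.61652741,  0.55746063,  1.86830941, -0.4448109 ,
        0.7908958 ,  0.80930527]), 'joint_vel': array([ 0.05743077,  0.07740599, -0.05011512, -0.01043101, -0.06897345,
       -0.12696128,  0.0548157 ]), 'joint_torque': array([  0.55746378, -53.95007014,  10.99041313, -20.4667443 ,
        -0.1246372 ,  -0.49356401,   0.14522333]), 'eef_pos': array([ 0.46834128, -0.3858222 ,  0.09604673]), 'tool_rot': array([-0.45371092, -0.53959238, -0.45892876,  0.54071328]), 'contact_force': array([-0.50828812, -0.65518811, -0.23513722]), 'torque': array([-0.01318537, -0.03591249, -0.0217668 ]), 'gripper_width': 0.6992194428609663} 0.019
```

```bash
python3 -m jog '[{"gripper":0.3,"dx":0,"dy":0,"dz":-0.03,"rx":0,"ry":0,"rz":0},{"gripper":0.3,"dx":0,"dy":0,"dz":-0.055,"rx":0,"ry":0,"rz":0},{"gripper":0.3,"dx":0,"dy":0,"dz":-0.066,"rx":0,"ry":0,"rz":0},{"gripper":0.3,"dx":0.003,"dy":0.015,"dz":-0.066,"rx":0,"ry":0,"rz":0},{"gripper":0.3,"dx":0.005,"dy":0.028,"dz":-0.066,"rx":0,"ry":0,"rz":0},{"gripper":0.3,"dx":0.006,"dy":0.036,"dz":-0.066,"rx":0,"ry":0,"rz":0},{"gripper":0.3,"dx":0.007,"dy":0.046,"dz":-0.066,"rx":0,"ry":0,"rz":0.5},{"gripper":0.3,"dx":0.008,"dy":0.058,"dz":-0.066,"rx":0,"ry":0,"rz":1.5},{"gripper":0.3,"dx":0.009,"dy":0.07,"dz":-0.066,"rx":0,"ry":0,"rz":2.5},{"gripper":0.3,"dx":0.009,"dy":0.07,"dz":-0.066,"rx":0,"ry":0,"rz":2.5}]'
python3 - <<'E'
from ref import *
c,o=look("top",["parcel"]); cv2.imwrite("pics/b.png",cv2.resize(c["pixels"][130:270,260:420],None,fx=4,fy=4,interpolation=2))
E
```

```text
t: 5.7
eef_pos: [0.4796, -0.3159, 0.0343]
tool_rot: [0.468, 0.53, 0.469, -0.529]
contact_force: [-0.4, -0.0, -0.9]
gripper_width: 0.703
top parcel 0.57 [330. 189.  22.  29.] ztop 0.045 rect mm [ 477. -251.] [ 72. 123.] 64.6
```

View pics/b.png

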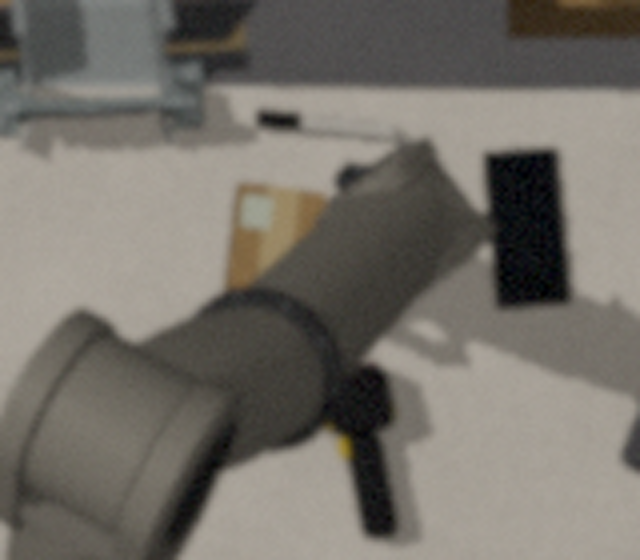

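The parcel is moving ahead of the fingers, with its visible corner at crop (240,190). Marker, scanner and phone have not moved. I'll keep pushing.

```bash
python3 -m jog '[{"gripper":0.3,"dx":0.001,"dy":0.013,"dz":0,"rx":0,"ry":0,"rz":0.8},{"gripper":0.3,"dx":0.002,"dy":0.028,"dz":0,"rx":0,"ry":0,"rz":1.6},{"gripper":0.3,"dx":0.003,"dy":0.043,"dz":0,"rx":0,"ry":0,"rz":2.6},{"gripper":0.3,"dx":0.004,"dy":0.058,"dz":0,"rx":0,"ry":0,"rz":3.8},{"gripper":0.3,"dx":0.005,"dy":0.073,"dz":0,"rx":0,"ry":0,"rz":5},{"gripper":0.3,"dx":0.006,"dy":0.088,"dz":0,"rx":0,"ry":0,"rz":6.2},{"gripper":0.3,"dx":0.007,"dy":0.103,"dz":0,"rx":0,"ry":0,"rz":7.4},{"gripper":0.3,"dx":0.008,"dy":0.118,"dz":0,"rx":0,"ry":0,"rz":8.8},{"gripper":0.3,"dx":0.008,"dy":0.13,"dz":0,"rx":0,"ry":0,"rz":10.2},{"gripper":0.3,"dx":0.008,"dy":0.138,"dz":0,"rx":0,"ry":0,"rz":10.2}]'
python3 - <<'E'
from ref import *
for n in ("scene","top"):
    c=avg(n,4); print(n); parcel(c,.39,.56,-.155,-.02)
cv2.imwrite("pics/c.png",cv2.resize(read_camera("scene")["pixels"][120:300,140:340],None,fx=3.5,fy=3.2,interpolation=2))
E
```

```text
t: 6.8
eef_pos: [0.4869, -0.1789, 0.0342]
tool_rot: [0.513, 0.486, 0.514, -0.486]
contact_force: [-0.5, -1.2, 0.7]
gripper_width: 0.705
scene
rect ((484.6895446777344, -121.75654602050781), (106.91387176513672, 69.30790710449219), 1.65239417552948) n 418 med z 0.03641790450941468
top
rect ((479.60748291015625, -122.33875274658203), (96.82532501220703, 66.62107849121094), 0.882957935333252) n 306 med z 0.03863536928251665ref.py:4: RuntimeWarning: All-NaN slice encountered
  c["range_z"]=np.nan_to_num(np.nanmedian(z,0)).astype(np.float32); return c
```

View pics/c.png

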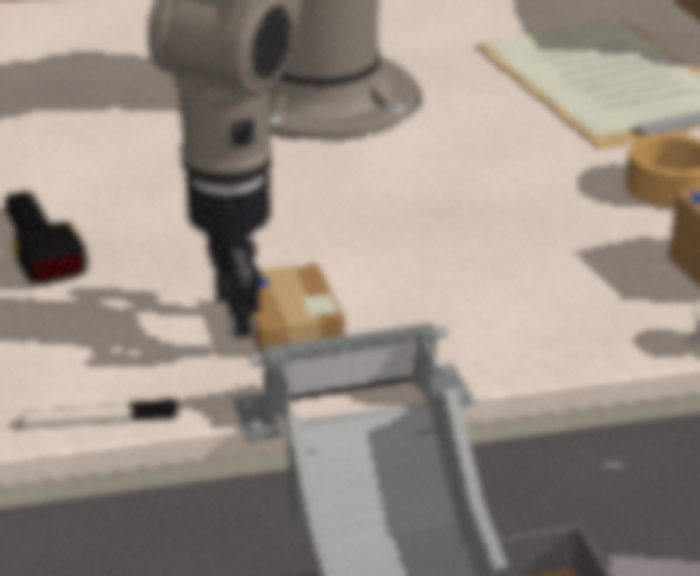

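The parcel lies just left of the fingers, with yaw about 1.5° and centre y about -0.127. It needs another 22 mm, then I back off, lift and turn.

```bash
python3 -m jog '[{"gripper":0.3,"dx":0.002,"dy":0.008,"dz":0,"rx":0,"ry":0,"rz":0.5},{"gripper":0.3,"dx":0.004,"dy":0.016,"dz":0,"rx":0,"ry":0,"rz":1},{"gripper":0.3,"dx":0.006,"dy":0.023,"dz":0,"rx":0,"ry":0,"rz":1.3},{"gripper":0.3,"dx":0.006,"dy":0.023,"dz":0,"rx":0,"ry":0,"rz":1.3},{"gripper":0.3,"dx":0.003,"dy":0.005,"dz":0,"rx":0,"ry":0,"rz":1.3},{"gripper":0.3,"dx":0,"dy":-0.015,"dz":0.0,"rx":0,"ry":0,"rz":1.3},{"gripper":0.3,"dx":-0.01,"dy":-0.03,"dz":0.03,"rx":0,"ry":0,"rz":1.3},{"gripper":0.3,"dx":-0.02,"dy":-0.03,"dz":0.08,"rx":0,"ry":0,"rz":1},{"gripper":0.3,"dx":-0.03,"dy":-0.03,"dz":0.12,"rx":0,"ry":0,"rz":-5}]'
python3 -m jog '[{"gripper":0.3,"dx":0,"dy":0.01,"dz":0,"rx":0,"ry":0,"rz":-8},{"gripper":0.3,"dx":-0.01,"dy":0.02,"dz":0,"rx":0,"ry":0,"rz":-16},{"gripper":0.3,"dx":-0.02,"dy":0.03,"dz":0,"rx":0,"ry":0,"rz":-24},{"gripper":0.3,"dx":-0.03,"dy":0.04,"dz":0,"rx":0,"ry":0,"rz":-32},{"gripper":0.3,"dx":-0.04,"dy":0.06,"dz":0,"rx":0,"ry":0,"rz":-40},{"gripper":0.3,"dx":-0.05,"dy":0.08,"dz":0,"rx":0,"ry":0,"rz":-48},{"gripper":0.3,"dx":-0.06,"dy":0.1,"dz":0,"rx":0,"ry":0,"rz":-56},{"gripper":0.3,"dx":-0.068,"dy":0.1,"dz":0,"rx":0,"ry":0,"rz":-64},{"gripper":0.3,"dx":-0.068,"dy":0.1,"dz":0,"rx":0,"ry":0,"rz":-72},{"gripper":0.3,"dx":-0.068,"dy":0.1,"dz":0,"rx":0,"ry":0,"rz":-80}]'
python3 - <<'E'
from ref import *
print(get_obs())
for n in ("scene","top"):
    c=avg(n,4); print(n); parcel(c,.40,.57,-.19,-.02)
E
```

```text
t: 8.15
eef_pos: [0.4564, -0.211, 0.1557]
tool_rot: [-0.49, -0.509, -0.491, 0.509]
contact_force: [0.7, 0.2, 1.2]
gripper_width: 0.703
t: 9.15
eef_pos: [0.3887, -0.1096, 0.1543]
tool_rot: [0.047, 0.706, 0.048, -0.705]
contact_force: [-0.9, 0.3, 0.3]
gripper_width: 0.699
{'t': 9.15, 'q': array([-0.80570408,  0.30109868,  1.1024884 ,  2.30912843, -0.40726696,
        0.73575951, -0.84762896]), 'joint_vel': array([-0.25360446,  0.18380868,  0.38761004, -0.00141616, -0.29524565,
        0.06864907, -1.05092953]), 'joint_torque': array([  1.39170907, -23.27725947,   5.52659199, -19.10409629,
         0.43917208,  -0.06004448,   1.37147516]), 'eef_pos': array([ 0.38874884, -0.10960496,  0.15428183]), 'tool_rot': array([ 0.04744033,  0.70552602,  0.04834816, -0.70543951]), 'contact_force': array([-0.91322015,  0.32380902,  0.29210332]), 'torque': array([-0.01041332, -0.0270838 , -0.00697335]), 'gripper_width': 0.6991042600272791}
scene
rect ((489.51470947265625, -105.23155975341797), (105.55624389648438, 80.53860473632812), 4.738196849822998) n 530 med z 0.03632034458611588
top
rect ((485.3639831542969, -107.54815673828125), (99.94644927978516, 79.93069458007812), 4.124535083770752) n 484 med z 0.038416451328876944ref.py:4: RuntimeWarning: All-NaN slice encountered
  c["range_z"]=np.nan_to_num(np.nanmedian(z,0)).astype(np.float32); return c
```

```bash
python3 -m jog '[{"gripper":0.3,"dx":0,"dy":0,"dz":-0.04,"rx":0,"ry":0,"rz":-4.5},{"gripper":0.3,"dx":0,"dy":0,"dz":-0.08,"rx":0,"ry":0,"rz":-4.5},{"gripper":0.3,"dx":0,"dy":0,"dz":-0.11,"rx":0,"ry":0,"rz":-4.5},{"gripper":0.3,"dx":0,"dy":0,"dz":-0.12,"rx":0,"ry":0,"rz":-4.5},{"gripper":0.3,"dx":0.015,"dy":0.001,"dz":-0.12,"rx":0,"ry":0,"rz":-4.5},{"gripper":0.3,"dx":0.03,"dy":0.002,"dz":-0.12,"rx":0,"ry":0,"rz":-4.5},{"gripper":0.3,"dx":0.04,"dy":0.003,"dz":-0.12,"rx":0,"ry":0,"rz":-4.5},{"gripper":0.3,"dx":0.05,"dy":0.003,"dz":-0.12,"rx":0,"ry":0,"rz":-4.5},{"gripper":0.3,"dx":0.065,"dy":0.004,"dz":-0.12,"rx":0,"ry":0,"rz":-4.5},{"gripper":0.3,"dx":0.08,"dy":0.005,"dz":-0.12,"rx":0,"ry":0,"rz":-4.5}]'
python3 - <<'E'
from ref import *
for n in ("scene","top"):
    c=avg(n,4); print(n); parcel(c,.44,.588,-.17,-.04)
E
```

```text
t: 10.55
eef_pos: [0.4691, -0.1054, 0.0343]
tool_rot: [-0.022, -0.707, -0.022, 0.707]
contact_force: [-0.7, -0.3, 0.1]
gripper_width: 0.698
scene
rect ((501.9576416015625, -106.26579284667969), (120.51223754882812, 85.7990493774414), 1.240998387336731) n 413 med z 0.0366110382254724
top
rect ((546.8527221679688, -103.22389221191406), (66.14867401123047, 74.75860595703125), 0.9998405575752258) n 213 med z 0.038519638874200623ref.py:4: RuntimeWarning: All-NaN slice encountered
  c["range_z"]=np.nan_to_num(np.nanmedian(z,0)).astype(np.float32); return c
```

```bash
python3 -m jog '[{"gripper":0.3,"dx":0.008,"dy":0.0004,"dz":0,"rx":0,"ry":0,"rz":0},{"gripper":0.3,"dx":0.017,"dy":0.001,"dz":0,"rx":0,"ry":0,"rz":0},{"gripper":0.3,"dx":0.026,"dy":0.0015,"dz":0,"rx":0,"ry":0,"rz":0},{"gripper":0.3,"dx":0.035,"dy":0.002,"dz":0,"rx":0,"ry":0,"rz":0},{"gripper":0.3,"dx":0.044,"dy":0.0025,"dz":0,"rx":0,"ry":0,"rz":0},{"gripper":0.3,"dx":0.053,"dy":0.003,"dz":0,"rx":0,"ry":0,"rz":0},{"gripper":0.3,"dx":0.062,"dy":0.0035,"dz":0,"rx":0,"ry":0,"rz":0},{"gripper":0.3,"dx":0.07,"dy":0.004,"dz":0,"rx":0,"ry":0,"rz":0},{"gripper":0.3,"dx":0.07,"dy":0.004,"dz":0,"rx":0,"ry":0,"rz":0},{"gripper":0.3,"dx":0.07,"dy":0.004,"dz":0,"rx":0,"ry":0,"rz":0}]'
python3 - <<'E'
from ref import *
c=read_camera("scene");cv2.imwrite("pics/d.png",cv2.resize(c["pixels"][160:330,180:340],None,fx=4.2,fy=3.5,interpolation=2))
E
```

```text
t: 11.95
eef_pos: [0.5398, -0.1014, 0.0344]
tool_rot: [0.022, 0.707, 0.022, -0.706]
contact_force: [0.5, 0.3, -0.9]
gripper_width: 0.703
```

View pics/d.png

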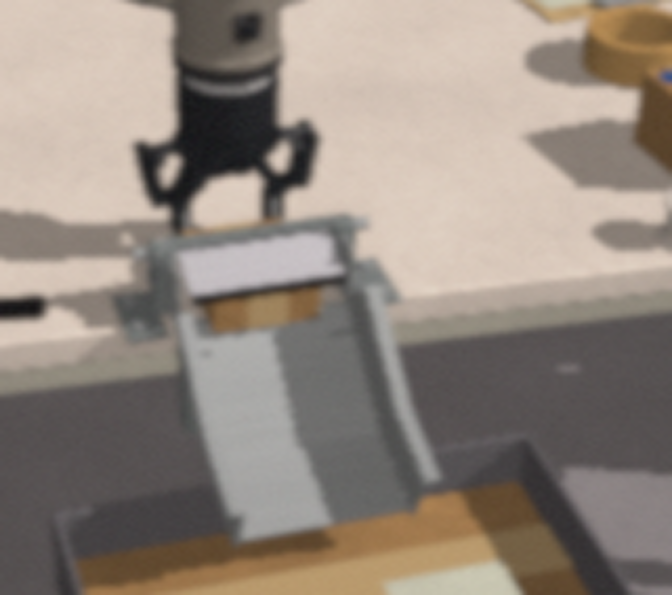

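The parcel lies in the mouth with the flap resting on it, flap bottom at crop (265,290), and it is central between the cheeks. Next I back off, narrow the fingers and lean the hand.

```bash
python3 -m jog '[{"gripper":0.4,"dx":-0.015,"dy":-0.001,"dz":0,"rx":0,"ry":0,"rz":0},{"gripper":0.5,"dx":-0.03,"dy":-0.0015,"dz":0,"rx":0,"ry":0,"rz":0},{"gripper":0.5,"dx":-0.03,"dy":-0.0015,"dz":0,"rx":0.4,"ry":-7,"rz":0},{"gripper":0.5,"dx":-0.03,"dy":-0.0015,"dz":0,"rx":0.8,"ry":-14,"rz":0},{"gripper":0.5,"dx":-0.03,"dy":-0.0015,"dz":0,"rx":1.1,"ry":-21,"rz":0},{"gripper":0.5,"dx":-0.03,"dy":-0.0015,"dz":0,"rx":1.5,"ry":-28,"rz":0},{"gripper":0.5,"dx":-0.03,"dy":-0.0015,"dz":0,"rx":1.9,"ry":-35,"rz":0},{"gripper":0.5,"dx":-0.03,"dy":-0.0015,"dz":0,"rx":2.1,"ry":-38,"rz":0},{"gripper":0.5,"dx":-0.03,"dy":-0.0015,"dz":0,"rx":2.1,"ry":-38,"rz":0}]'
python3 - <<'E'
from ref import *
from scipy.spatial.transform import Rotation as R
o=get_obs(); print(o["q"],np.round(R.from_quat(np.roll(o["tool_rot"],-1)).as_matrix(),3))
c=read_camera("scene");cv2.imwrite("pics/e.png",cv2.resize(c["pixels"][160:330,180:340],None,fx=4.2,fy=3.5,interpolation=2))
E
```

```text
t: 12.9
eef_pos: [0.5323, -0.1434, 0.1313]
tool_rot: [0.002, 0.871, 0.052, -0.489]
contact_force: [1.0, -1.1, -0.3]
gripper_width: 0.497
[ 0.45272119  0.3229266  -0.2009015   2.28684284 -1.36607099  0.16927823
  0.10824905] [[ 0.516  0.093 -0.851]
 [ 0.089 -0.995 -0.055]
 [-0.852 -0.047 -0.522]]
```

View pics/e.png

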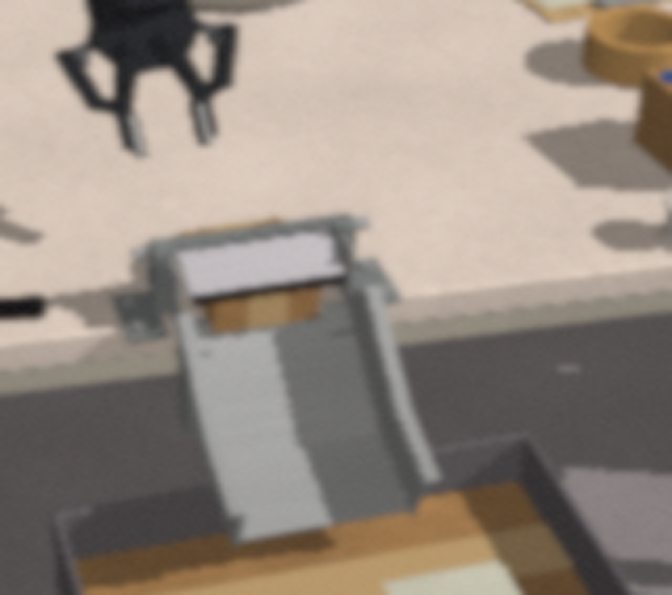

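The parcel stayed put, but joint 6 hit its lower limit and the hand rose to z 0.13, clear of everything. I'll fit the arm's kinematics to see which leans are reachable.

```bash
cat > kin.py <<'E'
import numpy as np
from scipy.spatial.transform import Rotation as R
from scipy.optimize import least_squares
lo=np.array([-2.96,-.34,-1.41,.24,-1.37,.17,-2.96])+.02; hi=np.array([2.96,2.1,1.46,2.44,4.51,1.92,2.96])-.02
D=[([-1.35311738,.47779379,.02230567,1.55643881,-.01150127,1.10931661,-.08308246],[.2158446,.63897,.24933],[.69768726,.11400391,.69781342,-.11529104]),
([.18077896,.61652741,.55746063,1.86830941,-.4448109,.7908958,.80930527],[.46834128,-.3858222,.09604673],[-.45371092,-.53959238,-.45892876,.54071328]),
([-.80570408,.30109868,1.1024884,2.30912843,-.40726696,.73575951,-.84762896],[.38874884,-.10960496,.15428183],[.04744033,.70552602,.04834816,-.70543951]),
([.45272119,.3229266,-.2009015,2.28684284,-1.36607099,.16927823,.10824905],[.5323,-.1434,.1313],[.002,.871,.052,-.489])]
Rz=lambda a:R.from_euler('z',a); Ry=lambda a:R.from_euler('y',a)
def fk(q,k):
    h,l1,l2,l3,b,s1,s3,s5,s7,e=k[:10]
    A=Rz(s1*q[0]+b)*Ry(q[1]); p=np.array([0,0,h])+A.apply([0,0,l1])
    A=A*Rz(s3*q[2])*Ry(q[3]); p=p+A.apply([0,0,l2])
    A=A*Rz(s5*q[4])*Ry(q[5]); p=p+A.apply([0,0,l3]); A=A*Rz(s7*q[6]+e)
    return p,A   # z axis = finger direction
# A z -> tool x; tool y handled through e: tool frame = A * Ry(-90deg)
def tool(A): return A*Ry(-np.pi/2)
def res(k,sg):
    kk=np.r_[k[:5],sg,k[5]]; r=[]
    for q,p,w in D:
        P,A=fk(q,kk); T=R.from_quat(np.roll(w,-1)); r+=list((P-p)*5)+list((tool(A).inv()*T).as_rotvec())
    return np.array(r)
def fit():
    best=None
    import itertools
    for sg in itertools.product([1,-1],repeat=4):
        for b in (0,1.57,3.14,-1.57):
            for e in (0,1.57,3.14,-1.57):
                s=least_squares(res,[.35,.4,.4,.3,b,e],args=(sg,),max_nfev=40)
                if best is None or s.cost<best[0]: best=(s.cost,s.x,sg)
    return best
E
python3 - <<'E'
from kin import *
c,x,sg=fit(); print(c,np.round(x,4),sg); np.save("k.npy",np.r_[x[:5],sg,x[5]]); print(np.abs(res(x,sg)).reshape(4,6).round(4))
E
```

```text
0.007374501390262419 [ 0.2714  0.5379  0.4896  0.2717 -0.0929  1.4816] (-1, -1, -1, -1)
[[0.0189 0.0481 0.0461 0.0037 0.0002 0.    ]
 [0.0261 0.0021 0.0213 0.0037 0.0006 0.0004]
 [0.0629 0.0399 0.0203 0.0037 0.0001 0.    ]
 [0.0003 0.0181 0.0044 0.011  0.0018 0.0485]]
```

```bash
cat > kin2.py <<'E'
from kin import *
from station import get_obs
def fk2(q,k):
    b,e=k[0],k[1]; o=np.array(k[2:17]).reshape(5,3)
    A=Rz(-q[0]+b); p=o[0]+A.apply(o[1]); A=A*Ry(q[1]); p=p+A.apply(o[2])
    A=A*Rz(-q[2])*Ry(q[3]); p=p+A.apply(o[3]); A=A*Rz(-q[4])*Ry(q[5])
    p=p+A.apply(o[4]); return p,tool(A*Rz(-q[6]+e))
x0=np.zeros(17); x0[4]=.27; x0[10]=.54; x0[13]=.49; x0[16]=.27;x0[1]=1.48
def res2(k,D):
    r=[]
    for q,p,w in D:
        P,T=fk2(q,k); r+=list((P-p)*200)+list((T.inv()*R.from_quat(np.roll(w,-1))).as_rotvec()*100)
    return np.r_[r,(k-x0)[2:]*2]
def ik(pos,T,q0,k,n=0,rng=None):
    f=lambda q:np.r_[(fk2(q,k)[0]-pos)*10,(fk2(q,k)[1].inv()*T).as_rotvec()*3,(q-q0)*1e-4]
    return least_squares(f,np.clip(q0,lo+1e-3,hi-1e-3),bounds=(lo,hi),max_nfev=150)
E
python3 - <<'E'
from kin2 import *
o=get_obs(); DD=D[:3]+[(o["q"],o["eef_pos"],o["tool_rot"])]
s=least_squares(res2,x0,args=(DD,)); k=s.x; np.save("k2.npy",k); print(s.cost,np.round(k,3)); print(np.abs(s.fun[:24]).reshape(4,6).round(2)); print(o["eef_pos"],o["q"])
base=R.from_rotvec([0,0,np.radians(3.1)])*R.from_matrix([[0,0,-1],[0,-1,0],[-1,0,0]])
rng=np.random.default_rng(0)
for lean in (20,25,30,35,40,45):
  for x in (.53,.57,.60):
    T=R.from_rotvec(np.radians(-lean)*np.array([-.054,.998,0]))*base; pos=np.array([x,-.098+(x-.604)*.054,.031]); sol=[]
    for q0 in [o["q"]]+[rng.uniform(lo,hi) for _ in range(14)]:
        r=ik(pos,T,q0,k)
        if np.linalg.norm(r.fun[:6])<.01: sol.append(r.x)
    sol.sort(key=lambda q:np.linalg.norm(q-o["q"]))
    print(lean,x,len(sol),[list(np.round(q,2)) for q in sol[:2]])
E
```

```text
0.005490133961782587 [-0.000e+00  1.571e+00  2.000e-03 -1.000e-03  2.780e-01 -2.000e-03
 -1.500e-02  8.000e-03  3.000e-03 -1.500e-02  5.410e-01  7.000e-03
 -3.700e-02  4.850e-01  8.000e-03  8.000e-03  2.930e-01]
[[0. 0. 0. 0. 0. 0.]
 [0. 0. 0. 0. 0. 0.]
 [0. 0. 0. 0. 0. 0.]
 [0. 0. 0. 0. 0. 0.]]
[ 0.53254088 -0.1460456   0.13338962] [ 0.45720743  0.31949004 -0.20135384  2.28631596 -1.36620469  0.16881477
  0.10886748]
20 0.53 5 [[np.float64(0.5), np.float64(0.55), np.float64(-0.49), np.float64(2.21), np.float64(1.13), np.float64(0.21), np.float64(-2.48)], [np.float64(0.66), np.float64(0.59), np.float64(-0.68), np.float64(2.2), np.float64(1.26), np.float64(0.31), np.float64(-2.58)]]
20 0.57 11 [[np.float64(-0.12), np.float64(0.56), np.float64(0.26), np.float64(2.19), np.float64(-1.26), np.float64(0.19), np.float64(-0.21)], [np.float64(-0.12), np.float64(0.56), np.float64(0.26), np.float64(2.19), np.float64(-1.26), np.float64(0.19), np.float64(-0.21)]]
20 0.6 9 [[np.float64(-0.15), np.float64(0.59), np.float64(0.29), np.float64(2.12), np.float64(-1.14), np.float64(0.22), np.float64(-0.
[... 3463 characters left out ...]
), np.float64(0.7), np.float64(2.59)], [np.float64(0.97), np.float64(0.85), np.float64(-0.97), np.float64(2.42), np.float64(2.67), np.float64(0.7), np.float64(2.59)]]
45 0.57 4 [[np.float64(0.61), np.float64(0.7), np.float64(-0.58), np.float64(2.36), np.float64(2.93), np.float64(0.62), np.float64(2.14)], [np.float64(0.56), np.float64(0.68), np.float64(-0.53), np.float64(2.37), np.float64(2.97), np.float64(0.62), np.float64(2.07)]]
45 0.6 9 [[np.float64(0.69), np.float64(0.75), np.float64(-0.7), np.float64(2.29), np.float64(2.79), np.float64(0.59), np.float64(2.32)], [np.float64(0.04), np.float64(0.66), np.float64(0.05), np.float64(2.34), np.float64(3.34), np.float64(0.65), np.float64(1.49)]]
```

```bash
cat > plan.py <<'E'
from kin2 import *
k=np.load("k2.npy")
def Tgt(lean,flip=True):
    base=R.from_rotvec([0,0,np.radians(3.1)])*R.from_matrix([[0,0,-1],[0,-1,0],[-1,0,0]])
    if flip: base=base*R.from_euler('x',np.pi)
    return R.from_rotvec(np.radians(-lean)*np.array([-.054,.998,0]))*base
def line(x,z): return np.array([x,-.098+(x-.604)*.054,z])
def rows(q,p0,T0,qs):
    for i,a in enumerate(qs):
        p,T=fk2(a,k); d=p-p0; v=np.degrees((T*T0.inv()).as_rotvec())
        print(i,"d",np.round(d,3),"r",np.round(v,1),"pos",np.round(p,3),"low z",round(min((p+T.apply([.022,y,z]))[2] for y in(-.06,.06) for z in(-.011,.011)),3))
E
python3 - <<'E'
from plan import *
q=get_obs()["q"]; best=[]
rng=np.random.default_rng(1)
for _ in range(40):
    g0=np.array([.4,.5,-.3,2.25,2.6,.4,-.6])+rng.normal(0,.3,7)
    r=ik(line(.52,.15),Tgt(35),g0,k); 
    if np.linalg.norm(r.fun[:6])<.005: best.append((np.linalg.norm((r.x-q)*[1,1,1,1,.5,1,.5]),r.x))
best.sort(key=lambda b:b[0]); 
for b in best[:4]: print(b[0],np.round(b[1],2))
g=best[0][1]; np.save("g.npy",g)
n=27; s=np.arange(1,n+1)/n
qs=[q+(g-q)*t for t in s]; p0,T0=fk2(q,k)
last=T0
rows(q,p0,T0,qs)
E
```

```text
1.7609152862582707 [ 0.97  0.36 -0.97  2.32  1.63  0.19  0.18]
1.7609152962812895 [ 0.97  0.36 -0.97  2.32  1.63  0.19  0.18]
1.7609153112857143 [ 0.97  0.36 -0.97  2.32  1.63  0.19  0.18]
1.7609153118029994 [ 0.97  0.36 -0.97  2.32  1.63  0.19  0.18]
0 d [-0.005  0.007 -0.003] r [-2.8  0.4  6.1] pos [ 0.527 -0.139  0.13 ] low z 0.105
1 d [-0.011  0.014 -0.007] r [-5.6  0.7 12.1] pos [ 0.522 -0.132  0.127] low z 0.099
2 d [-0.017  0.019 -0.01 ] r [-8.4  1.  18.1] pos [ 0.516 -0.127  0.124] low z 0.094
3 d [-0.022  0.024 -0.013] r [-11.3   1.1  24.2] pos [ 0.51  -0.122  0.121] low z 0.088
4 d [-0.028  0.028 -0.015] r [-14.1   1.2  30.2] pos [ 0.505 -0.118  0.118] low z 0.083
5 d [-0.033  0.032 -0.018] r [-17.1   1.2  36.2] pos [ 0.5   -0.114  0.116] low z 0.079
6 d [-0.038  0.035 -0.02 ] r [-20.    1.1  42.2] pos [ 0.495 -0.111  0.114] low z 0.075
7 d [-0.042  0.037 -0.022] r [-23.    1.   48.2] pos [ 0.49  -0.109  0.112] low z 0.071
8 d [-0.046  0.038 -0.024] r [-26.1   0.8  54.1] pos [ 0.486 -0.108  0.11 ] low z 0.068
9 d [-0.05   0.039 -0.025] r [-29.2   0.5  60. ] pos [ 0.483 -0.1
[... 834 characters left out ...]
9  0.034 -0.017] r [-65.2  -5.2 116.2] pos [ 0.484 -0.112  0.116] low z 0.074
20 d [-0.045  0.033 -0.014] r [-69.4  -5.9 121.4] pos [ 0.488 -0.113  0.119] low z 0.078
21 d [-0.041  0.034 -0.01 ] r [-73.8  -6.7 126.5] pos [ 0.492 -0.112  0.123] low z 0.084
22 d [-0.036  0.034 -0.006] r [-78.3  -7.5 131.5] pos [ 0.497 -0.112  0.128] low z 0.091
23 d [-0.03   0.036 -0.001] r [-83.   -8.3 136.4] pos [ 0.502 -0.11   0.132] low z 0.098
24 d [-0.025  0.038  0.004] r [-87.9  -9.  141.1] pos [ 0.508 -0.108  0.138] low z 0.107
25 d [-0.019  0.04   0.01 ] r [-92.9  -9.7 145.7] pos [ 0.514 -0.106  0.144] low z 0.116
26 d [-0.013  0.044  0.017] r [-98.2 -10.4 150.1] pos [ 0.52  -0.103  0.15 ] low z 0.126
```

```bash
cat >> plan.py <<'E'
def jac(q):
    p,T=fk2(q,k); J=np.zeros((6,7))
    for i in range(7):
        a=q.copy(); a[i]+=1e-5; P,S=fk2(a,k); J[:3,i]=(P-p)/1e-5; J[3:,i]=(S*T.inv()).as_rotvec()/1e-5
    return J
def sim(q,targets,n=4):
    q=q.copy(); out=[]
    for p,T in targets:
        for _ in range(n):
            P,S=fk2(q,k); e=np.r_[p-P,(T*S.inv()).as_rotvec()]; J=jac(q)
            q=np.clip(q+J.T@np.linalg.solve(J@J.T+1e-4*np.eye(6),e),lo-.02,hi+.02)
        P,S=fk2(q,k); out.append((q.copy(),np.linalg.norm(p-P),np.degrees((T*S.inv()).magnitude())))
    return out
E
python3 - <<'E'
from plan import *
q=get_obs()["q"]; best=[]
rng=np.random.default_rng(1)
for _ in range(60):
    g0=np.array([.4,.5,-.3,2.25,2.7,.5,-.8])+rng.normal(0,.3,7)
    r=ik(line(.53,.12),Tgt(38),g0,k); 
    if np.linalg.norm(r.fun[:6])<.005 and r.x[5]>.33: best.append((np.linalg.norm((r.x-q)*[1,1,1,1,.5,1,.5]),r.x))
best.sort(key=lambda b:b[0]); g=best[0][1]; print(np.round(g,2)); np.save("g.npy",g)
m=q.copy(); m[5]=.45; m[4]=-1.2; m[3]-=.1; m[1]-=.05
qs=[q+(m-q)*t for t in (1/3,2/3,1)]+[m+(g-m)*t for t in np.arange(1,29)/28]
p0,T0=fk2(q,k); rows(q,p0,T0,qs)
for i,(a,e1,e2) in enumerate(sim(q,[fk2(a,k) for a in qs])): print(i,np.round(a,2),round(e1*1000,1),round(e2,1))
E
```

```text
[ 1.01  0.51 -1.04  2.35  2.12  0.34 -0.23]
0 d [0.018 0.02  0.024] r [ 1.9 -2.5  5.4] pos [ 0.551 -0.126  0.158] low z 0.129
1 d [0.031 0.04  0.049] r [ 3.6 -4.7 11. ] pos [ 0.564 -0.106  0.182] low z 0.153
2 d [0.04  0.059 0.073] r [ 5.1 -6.4 16.6] pos [ 0.572 -0.087  0.207] low z 0.177
3 d [0.024 0.063 0.058] r [ 2.3 -4.2 21.8] pos [ 0.557 -0.083  0.191] low z 0.163
4 d [0.009 0.066 0.044] r [-0.5 -2.1 27. ] pos [ 0.541 -0.08   0.177] low z 0.151
5 d [-0.007  0.067  0.03 ] r [-3.3 -0.2 32.2] pos [ 0.526 -0.079  0.164] low z 0.138
6 d [-0.021  0.066  0.018] r [-6.2  1.6 37.4] pos [ 0.511 -0.08   0.151] low z 0.124
7 d [-0.035  0.064  0.007] r [-9.1  3.3 42.7] pos [ 0.497 -0.082  0.14 ] low z 0.111
8 d [-0.048  0.061 -0.004] r [-12.    4.8  47.9] pos [ 0.485 -0.085  0.13 ] low z 0.1
9 d [-0.059  0.057 -0.013] r [-15.    6.1  53.2] pos [ 0.473 -0.089  0.12 ] low z 0.089
10 d [-0.069  0.052 -0.021] r [-18.1   7.2  58.4] pos [ 0.463 -0.094  0.112] low z 0.08
11 d [-0.078  0.046 -0.029] r [-21.2   8.2  63.7] pos [ 0.454 -0.1    0.105] low z 0.072
12 d [-0.085  0.04  -0.035] r [-24.4   8
[... 2597 characters left out ...]
.    2.32 -0.11  0.29  0.58] 0.0 0.0
18 [ 0.19  0.33  0.    2.32 -0.06  0.26  0.62] 0.0 0.0
19 [0.18 0.33 0.01 2.33 0.   0.22 0.67] 0.0 0.0
20 [0.17 0.33 0.01 2.34 0.05 0.19 0.71] 0.0 0.0
21 [0.16 0.33 0.01 2.34 0.11 0.17 0.76] 5.8 1.1
22 [0.16 0.33 0.02 2.35 0.17 0.17 0.8 ] 17.2 3.4
23 [0.15 0.33 0.02 2.35 0.23 0.17 0.83] 28.6 5.6
24 [0.15 0.33 0.02 2.36 0.3  0.17 0.85] 40.0 7.8
25 [0.14 0.32 0.02 2.37 0.39 0.17 0.86] 51.7 10.1
26 [0.11 0.31 0.04 2.37 0.5  0.17 0.84] 63.9 12.5
27 [0.05 0.3  0.09 2.38 0.67 0.17 0.76] 77.9 15.2
28 [-0.15  0.29  0.31  2.4   1.05  0.17  0.44] 100.4 19.6
29 [ 0.5   0.35 -0.44  2.4   2.8   0.21 -1.15] 3.3 0.2
30 [ 0.55  0.36 -0.5   2.39  2.89  0.23 -1.12] 0.0 0.0
```

```bash
python3 - <<'E'
from plan import *
q=get_obs()["q"]
def go(h6,arm,n,show=False):
    m=np.r_[arm,-1.1,h6,.1]; g=np.r_[arm,3.0,h6,-1.0]; g2=g.copy(); 
    r=ik(line(.53,.12),Tgt(38),np.r_[.3,.55,-.25,2.35,3.05,.5,-1.3],k); f=r.x
    qs=[q+(m-q)*t for t in np.arange(1,6)/5]+[m+(g-m)*t for t in np.arange(1,n+1)/n]+[g+(f-g)*t for t in np.arange(1,7)/6]
    s=sim(q,[fk2(a,k) for a in qs]); 
    if show:
        p0,T0=fk2(q,k); rows(q,p0,T0,qs)
        for i,(a,e1,e2) in enumerate(s): print(i,np.round(a,2),round(e1*1000,1),round(e2,1))
    print(h6,arm,"maxerr",max(x[1] for x in s),"end",np.round(s[-1][0],2),"want",np.round(f,2))
    return qs
for h6 in(.6,.8,1.0):
  for arm in([.3,.25,-.2,2.0],[.3,.4,-.2,1.9],[.2,.1,-.1,2.0]): go(h6,arm,30)
E
```

```text
0.6 [0.3, 0.25, -0.2, 2.0] maxerr 1.7568879232133652e-08 end [ 0.17  0.33 -0.08  2.42  3.43  0.27 -1.71] want [ 0.43  0.34 -0.37  2.4   3.09  0.24 -1.34]
0.6 [0.3, 0.4, -0.2, 1.9] maxerr 0.11626809073242392 end [-0.12  0.34  0.26  2.44  3.71  0.34 -2.02] want [ 0.43  0.34 -0.37  2.4   3.09  0.24 -1.34]
0.6 [0.2, 0.1, -0.1, 2.0] maxerr 2.338107759483145e-08 end [ 0.31  0.33 -0.23  2.41  3.27  0.25 -1.53] want [ 0.43  0.34 -0.37  2.4   3.09  0.24 -1.34]
0.8 [0.3, 0.25, -0.2, 2.0] maxerr 2.194204171134999e-08 end [ 0.21  0.33 -0.11  2.42  3.39  0.27 -1.67] want [ 0.43  0.34 -0.37  2.4   3.09  0.24 -1.34]
0.8 [0.3, 0.4, -0.2, 1.9] maxerr 1.7071217267109386e-08 end [ 0.04  0.33  0.08  2.43  3.57  0.3  -1.87] want [ 0.43  0.34 -0.37  2.4   3.09  0.24 -1.34]
0.8 [0.2, 0.1, -0.1, 2.0] maxerr 2.6153016221109144e-08 end [ 0.32  0.33 -0.24  2.41  3.25  0.25 -1.51] want [ 0.43  0.34 -0.37  2.4   3.09  0.24 -1.34]
1.0 [0.3, 0.25, -0.2, 2.0] maxerr 2.6891382612309124e-08 end [ 0.23  0.33 -0.14  2.42  3.36  0.26 -1.64] want [ 0.43  0.34 -0.37  2.4   3.09  0.24 -1.34]
1.0 [0.3, 0.4, -0.2, 1.9] maxerr 2.2726003203769825e-08 end [ 0.08  0.33  0.03  2.43  3.53  0.29 -1.82] want [ 0.43  0.34 -0.37  2.4   3.09  0.24 -1.34]
1.0 [0.2, 0.1, -0.1, 2.0] maxerr 2.98707151425105e-08 end [ 0.33  0.33 -0.25  2.41  3.24  0.25 -1.5 ] want [ 0.43  0.34 -0.37  2.4   3.09  0.24 -1.34]
```

```bash
python3 - <<'E'
from plan import *
q=get_obs()["q"]; arm=[.3,.25,-.2,2.0]; n=30; h6=.7
m=np.r_[arm,-1.1,h6,.1]; g=np.r_[arm,3.0,h6,-1.0]
f=ik(line(.53,.12),Tgt(34),np.r_[.3,.55,-.25,2.35,3.05,.5,-1.3],k).x
qs=[q+(m-q)*t for t in np.arange(1,6)/5]+[m+(g-m)*t for t in np.arange(1,n+1)/n]+[g+(f-g)*t for t in np.arange(1,7)/6]
s=sim(q,[fk2(a,k) for a in qs]); print(max(x[1] for x in s),np.round(s[-1][0],2),np.round(f,2))
a=[q]+qs; cuts=[0,5,15,25,35,41]
for i,j in zip(cuts,cuts[1:]):
    p0,T0=fk2(a[i],k)
    print("call"); rows(q,p0,T0,a[i+1:j+1])
print("maxstep",max(np.degrees((fk2(a[i+1],k)[1]*fk2(a[i],k)[1].inv()).magnitude()) for i in range(41)))
E
```

```text
0.013052288695261956 [ 0.34  0.32 -0.28  2.37  3.15  0.17 -1.43] [ 0.79  0.4  -0.78  2.32  1.95  0.19 -0.15]
call
0 d [0.036 0.037 0.033] r [ 2.4 -3.7  7.4] pos [ 0.568 -0.109  0.167] low z 0.138
1 d [0.063 0.075 0.068] r [ 4.5 -6.8 14.9] pos [ 0.596 -0.071  0.201] low z 0.172
2 d [0.083 0.114 0.104] r [ 6.3 -9.5 22.6] pos [ 0.615 -0.032  0.237] low z 0.208
3 d [0.094 0.152 0.139] r [  7.9 -11.6  30.4] pos [0.627 0.006 0.273] low z 0.244
4 d [0.098 0.188 0.175] r [  9.2 -13.1  38.3] pos [0.63  0.042 0.308] low z 0.28
call
0 d [-0.016 -0.01  -0.019] r [-5.2  1.6  3.4] pos [0.615 0.031 0.289] low z 0.262
1 d [-0.031 -0.024 -0.036] r [-10.4   3.    6.7] pos [0.6   0.018 0.272] low z 0.247
2 d [-0.044 -0.04  -0.052] r [-15.8   4.4   9.8] pos [0.586 0.001 0.256] low z 0.23
3 d [-0.057 -0.059 -0.066] r [-21.3   5.7  12.8] pos [ 0.574 -0.018  0.242] low z 0.214
4 d [-0.067 -0.081 -0.077] r [-26.8   6.8  15.7] pos [ 0.563 -0.039  0.231] low z 0.2
5 d [-0.076 -0.104 -0.086] r [-32.4   7.8  18.5] pos [ 0.554 -0.063  0.221] low z 0.19
6 d [-0.083 -0.129 -0.093] r [-38.1   8.7  21.2] pos [ 0.548
[... 1861 characters left out ...]
26 0.114 0.148] r [-39.6  -7.7  40.5] pos [ 0.77  -0.223  0.504] low z 0.474
9 d [0.132 0.139 0.154] r [-43.4  -8.1  45.6] pos [ 0.776 -0.198  0.511] low z 0.477
call
0 d [-0.023 -0.015 -0.085] r [ 3.  10.  -3.8] pos [ 0.753 -0.213  0.426] low z 0.389
1 d [-0.057 -0.017 -0.167] r [ 6.5 20.2 -5.9] pos [ 0.719 -0.215  0.344] low z 0.305
2 d [-0.099 -0.005 -0.241] r [10.5 30.2 -6.3] pos [ 0.677 -0.203  0.269] low z 0.231
3 d [-0.147  0.019 -0.305] r [15.  39.4 -5. ] pos [ 0.629 -0.179  0.205] low z 0.17
4 d [-0.197  0.053 -0.355] r [20.1 47.6 -2.2] pos [ 0.579 -0.144  0.155] low z 0.124
5 d [-0.246  0.096 -0.391] r [25.7 54.3  1.7] pos [ 0.53  -0.102  0.12 ] low z 0.096
maxstep 11.1648091029903
```

```bash
python3 -m jog '[{"gripper":0.5,"dx":0.018,"dy":0.018,"dz":0.017,"rx":1.2,"ry":-1.9,"rz":3.7},{"gripper":0.5,"dx":0.036,"dy":0.037,"dz":0.033,"rx":2.4,"ry":-3.7,"rz":7.4},{"gripper":0.5,"dx":0.036,"dy":0.037,"dz":0.033,"rx":2.4,"ry":-3.7,"rz":7.4}]'; python3 - <<'E'
from plan import *
o=get_obs();print(np.round(o["q"],3),np.round(R.from_quat(np.roll(o["tool_rot"],-1)).as_matrix()[:,0],3),fk2(o["q"],k)[0]-o["eef_pos"])
E
```

```text
t: 13.25
eef_pos: [0.5709, -0.1037, 0.165]
tool_rot: [0.019, 0.881, 0.121, -0.458]
contact_force: [-0.2, -0.6, 0.2]
gripper_width: 0.498
[ 0.428  0.311 -0.211  2.225 -1.303  0.275  0.1  ] [ 0.552  0.196 -0.811] [-0.0006967  -0.00118644  0.00019141]
```

```bash
python3 -m jog '[{"gripper":0.5,"dx":0.022,"dy":0.03,"dz":0.028,"rx":1.7,"ry":-2.5,"rz":6},{"gripper":0.5,"dx":0.039,"dy":0.06,"dz":0.056,"rx":3.1,"ry":-4.6,"rz":12},{"gripper":0.5,"dx":0.051,"dy":0.09,"dz":0.084,"rx":4.5,"ry":-6.5,"rz":18},{"gripper":0.5,"dx":0.059,"dy":0.121,"dz":0.113,"rx":5.7,"ry":-8.1,"rz":24.5},{"gripper":0.5,"dx":0.062,"dy":0.151,"dz":0.142,"rx":6.8,"ry":-9.4,"rz":30.9},{"gripper":0.5,"dx":0.062,"dy":0.151,"dz":0.142,"rx":6.8,"ry":-9.4,"rz":30.9}]'
python3 -m jog '[{"gripper":0.5,"dx":-0.016,"dy":-0.01,"dz":-0.019,"rx":-5.2,"ry":1.6,"rz":3.4},{"gripper":0.5,"dx":-0.031,"dy":-0.024,"dz":-0.036,"rx":-10.4,"ry":3,"rz":6.7},{"gripper":0.5,"dx":-0.044,"dy":-0.04,"dz":-0.052,"rx":-15.8,"ry":4.4,"rz":9.8},{"gripper":0.5,"dx":-0.057,"dy":-0.059,"dz":-0.066,"rx":-21.3,"ry":5.7,"rz":12.8},{"gripper":0.5,"dx":-0.067,"dy":-0.081,"dz":-0.077,"rx":-26.8,"ry":6.8,"rz":15.7},{"gripper":0.5,"dx":-0.076,"dy":-0.104,"dz":-0.086,"rx":-32.4,"ry":7.8,"rz":18.5},{"gripper":0.5,"dx":-0.083,"dy":-0.129,"dz":-0.093,"rx":-38.1,"ry":8.7,"rz":21.2},{"gripper":0.5,"dx":-0.088,"dy":-0.155,"dz":-0.097,"rx":-43.9,"ry":9.4,"rz":23.8},{"gripper":0.5,"dx":-0.09,"dy":-0.182,"dz":-0.097,"rx":-49.8,"ry":9.9,"rz":26.3},{"gripper":0.5,"dx":-0.09,"dy":-0.208,"dz":-0.095,"rx":-55.6,"ry":10.3,"rz":28.8}]'
python3 -c "
from station import *; o=get_obs(); print(o['q'].round(3))"
```

```text
t: 13.85
eef_pos: [0.6323, 0.0493, 0.3082]
tool_rot: [0.099, 0.85, 0.376, -0.355]
contact_force: [0.6, -0.1, -0.4]
gripper_width: 0.498
t: 14.85
eef_pos: [0.5393, -0.163, 0.2087]
tool_rot: [0.529, 0.557, 0.364, -0.527]
contact_force: [-1.0, -0.6, 1.0]
gripper_width: 0.498
[ 0.06   0.246  0.059  2.027  0.185  0.679 -0.209]
```

```bash
python3 -m jog '[{"gripper":0.5,"dx":0.002,"dy":-0.026,"dz":0.005,"rx":-5.7,"ry":0,"rz":2.9},{"gripper":0.5,"dx":0.006,"dy":-0.051,"dz":0.012,"rx":-11.4,"ry":-0.1,"rz":5.8},{"gripper":0.5,"dx":0.013,"dy":-0.075,"dz":0.022,"rx":-17,"ry":-0.5,"rz":8.7},{"gripper":0.5,"dx":0.021,"dy":-0.097,"dz":0.035,"rx":-22.6,"ry":-1,"rz":11.7},{"gripper":0.5,"dx":0.032,"dy":-0.117,"dz":0.049,"rx":-28.1,"ry":-1.7,"rz":14.8},{"gripper":0.5,"dx":0.044,"dy":-0.134,"dz":0.066,"rx":-33.6,"ry":-2.5,"rz":18},{"gripper":0.5,"dx":0.057,"dy":-0.148,"dz":0.084,"rx":-39,"ry":-3.5,"rz":21.2},{"gripper":0.5,"dx":0.072,"dy":-0.159,"dz":0.103,"rx":-44.3,"ry":-4.7,"rz":24.6},{"gripper":0.5,"dx":0.088,"dy":-0.166,"dz":0.123,"rx":-49.5,"ry":-5.9,"rz":28},{"gripper":0.5,"dx":0.104,"dy":-0.17,"dz":0.144,"rx":-54.6,"ry":-7.4,"rz":31.6}]'
python3 -m jog '[{"gripper":0.5,"dx":0.017,"dy":0,"dz":0.021,"rx":-4.9,"ry":-1,"rz":4},{"gripper":0.5,"dx":0.033,"dy":0.003,"dz":0.041,"rx":-9.7,"ry":-2,"rz":8},{"gripper":0.5,"dx":0.05,"dy":0.01,"dz":0.061,"rx":-14.3,"ry":-3,"rz":12.3},{"gripper":0.5,"dx":0.065,"dy":0.02,"dz":0.08,"rx":-18.8,"ry":-4,"rz":16.7},{"gripper":0.5,"dx":0.08,"dy":0.034,"dz":0.097,"rx":-23.2,"ry":-4.9,"rz":21.2},{"gripper":0.5,"dx":0.094,"dy":0.05,"dz":0.113,"rx":-27.5,"ry":-5.7,"rz":25.8},{"gripper":0.5,"dx":0.106,"dy":0.069,"dz":0.127,"rx":-31.7,"ry":-6.5,"rz":30.6},{"gripper":0.5,"dx":0.117,"dy":0.091,"dz":0.138,"rx":-35.7,"ry":-7.2,"rz":35.5},{"gripper":0.5,"dx":0.126,"dy":0.114,"dz":0.148,"rx":-39.6,"ry":-7.7,"rz":40.5},{"gripper":0.5,"dx":0.132,"dy":0.139,"dz":0.154,"rx":-43.4,"ry":-8.1,"rz":45.6}]'
python3 - <<'E'
from plan import *
o=get_obs(); q=o["q"]; print(np.round(q,3),o["t"])
p0,T0=fk2(q,k)
for lean in (36,40):
    # cartesian: interpolate (slerp) to hover, then down, then forward
    from scipy.spatial.transform import Slerp
    Tg=Tgt(lean); tg=line(.53,.12); sl=Slerp([0,1],R.concatenate([T0,Tg])); n=10
    W=[(p0+(tg-p0)*t,sl(t)) for t in np.arange(1,n+1)/n]+[(line(.53,z),Tg) for z in(.09,.06,.03)]+[(line(x,.03),Tg) for x in np.arange(.54,.611,.01)]
    s=sim(q,W)
    print(lean,"turn",np.degrees((Tg*T0.inv()).magnitude()),np.round(np.degrees((Tg*T0.inv()).as_rotvec()),1),"d",np.round(tg-p0,3))
    for i in (4,9,12,15,20): print(i,np.round(s[i][0],2),round(s[i][1]*1000,1),round(s[i][2],1))
E
```

```text
t: 15.85
eef_pos: [0.644, -0.3315, 0.3525]
tool_rot: [0.862, 0.171, 0.187, -0.439]
contact_force: [0.1, -0.6, 0.8]
gripper_width: 0.5
t: 16.85
eef_pos: [0.7761, -0.1925, 0.5055]
tool_rot: [0.973, -0.205, 0.01, -0.102]
contact_force: [1.1, 0.6, 0.5]
gripper_width: 0.497
[-0.039  0.251  0.211  2.057  3.082  0.753 -1.166] 16.85
36 turn 58.75308582924465 [26.  52.6  2.6] d [-0.235  0.104 -0.377]
4 [-0.04  0.18  0.15  2.3   3.09  0.43 -1.29] 0.0 0.0
9 [ 0.22  0.32 -0.13  2.4   3.41  0.21 -1.69] 0.0 0.0
12 [ 0.12  0.56 -0.03  2.42  3.32  0.46 -1.6 ] 0.0 0.0
15 [ 0.11  0.57 -0.03  2.36  3.32  0.42 -1.61] 0.0 0.0
20 [ 0.1   0.6  -0.04  2.25  3.32  0.34 -1.62] 0.0 0.0
40 turn 55.306090510811465 [26.  48.7  3.6] d [-0.235  0.104 -0.377]
4 [-0.03  0.19  0.14  2.31  3.11  0.49 -1.32] 0.0 0.0
9 [ 0.16  0.34 -0.06  2.44  3.41  0.34 -1.69] 1.8 0.1
12 [ 0.11  0.59 -0.01  2.44  3.32  0.6  -1.59] 7.0 0.5
15 [ 0.1   0.6  -0.01  2.39  3.32  0.55 -1.6 ] 0.0 0.0
20 [ 0.09  0.62 -0.01  2.29  3.32  0.47 -1.62] 0.0 0.0
```

```bash
python3 -m jog '[{"gripper":0.5,"dx":-0.024,"dy":0.01,"dz":-0.038,"rx":2.6,"ry":5.3,"rz":0.3},{"gripper":0.5,"dx":-0.047,"dy":0.021,"dz":-0.075,"rx":5.2,"ry":10.5,"rz":0.5},{"gripper":0.5,"dx":-0.07,"dy":0.031,"dz":-0.113,"rx":7.8,"ry":15.8,"rz":0.8},{"gripper":0.5,"dx":-0.094,"dy":0.042,"dz":-0.151,"rx":10.4,"ry":21,"rz":1},{"gripper":0.5,"dx":-0.118,"dy":0.052,"dz":-0.189,"rx":13,"ry":26.3,"rz":1.3},{"gripper":0.5,"dx":-0.141,"dy":0.062,"dz":-0.226,"rx":15.6,"ry":31.6,"rz":1.6},{"gripper":0.5,"dx":-0.165,"dy":0.073,"dz":-0.264,"rx":18.2,"ry":36.8,"rz":1.8},{"gripper":0.5,"dx":-0.188,"dy":0.083,"dz":-0.302,"rx":20.8,"ry":42.1,"rz":2.1},{"gripper":0.5,"dx":-0.212,"dy":0.094,"dz":-0.339,"rx":23.4,"ry":47.3,"rz":2.3},{"gripper":0.5,"dx":-0.235,"dy":0.104,"dz":-0.377,"rx":26,"ry":52.6,"rz":2.6}]'
python3 -m jog '[{"gripper":0.5,"dx":0,"dy":0,"dz":0,"rx":0,"ry":0,"rz":0},{"gripper":0.5,"dx":0,"dy":0,"dz":0,"rx":0,"ry":0,"rz":0}]'
python3 - <<'E'
from plan import *
o=get_obs(); print(np.round(o["q"],3)); T=R.from_quat(np.roll(o["tool_rot"],-1)); print(np.round(T.as_matrix(),3)); 
c=read_camera("scene");cv=__import__("cv2");cv.imwrite("pics/f.png",cv.resize(c["pixels"][160:330,180:340],None,fx=4.2,fy=3.5,interpolation=2))
E
```

```text
t: 17.85
eef_pos: [0.5383, -0.0884, 0.1286]
tool_rot: [0.89, -0.011, 0.456, 0.022]
contact_force: [-9.5, -2.4, -8.3]
gripper_width: 0.499
t: 18.05
eef_pos: [0.5407, -0.0897, 0.1303]
tool_rot: [0.891, -0.012, 0.453, 0.021]
contact_force: [0.5, -0.1, 0.0]
gripper_width: 0.5
[ 0.222  0.305 -0.139  2.38   3.411  0.17  -1.699]
[[ 0.588 -0.048  0.807]
 [ 0.026  0.999  0.04 ]
 [-0.808 -0.002  0.589]]Traceback (most recent call last):
  File "<stdin>", line 3, in <module>
NameError: name 'read_camera' is not defined
```

```bash
python3 -m jog '[{"gripper":0.5,"dx":-0.004,"dy":-0.005,"dz":-0.02,"rx":0,"ry":0,"rz":0},{"gripper":0.5,"dx":-0.01,"dy":-0.01,"dz":-0.045,"rx":0,"ry":0,"rz":0},{"gripper":0.5,"dx":-0.015,"dy":-0.013,"dz":-0.07,"rx":0,"ry":0,"rz":0},{"gripper":0.5,"dx":-0.015,"dy":-0.013,"dz":-0.09,"rx":0,"ry":0,"rz":0},{"gripper":0.5,"dx":-0.015,"dy":-0.013,"dz":-0.1,"rx":0,"ry":0,"rz":0},{"gripper":0.5,"dx":-0.015,"dy":-0.013,"dz":-0.1,"rx":0,"ry":0,"rz":0}]'
python3 - <<'E'
from plan import *
from station import read_camera
import cv2
o=get_obs(); print(np.round(o["q"],3)); T=R.from_quat(np.roll(o["tool_rot"],-1)); print(np.round(T.as_matrix(),3)); 
c=read_camera("scene");cv2.imwrite("pics/f.png",cv2.resize(c["pixels"][160:330,180:340],None,fx=4.2,fy=3.5,interpolation=2))
E
```

```text
t: 18.65
eef_pos: [0.527, -0.1017, 0.0307]
tool_rot: [0.891, -0.013, 0.453, 0.022]
contact_force: [-0.7, -0.1, -0.4]
gripper_width: 0.499
[ 0.194  0.557 -0.065  2.43   3.32   0.472 -1.555]
[[ 0.589 -0.05   0.806]
 [ 0.027  0.999  0.042]
 [-0.807 -0.003  0.59 ]]
```

View pics/f.png

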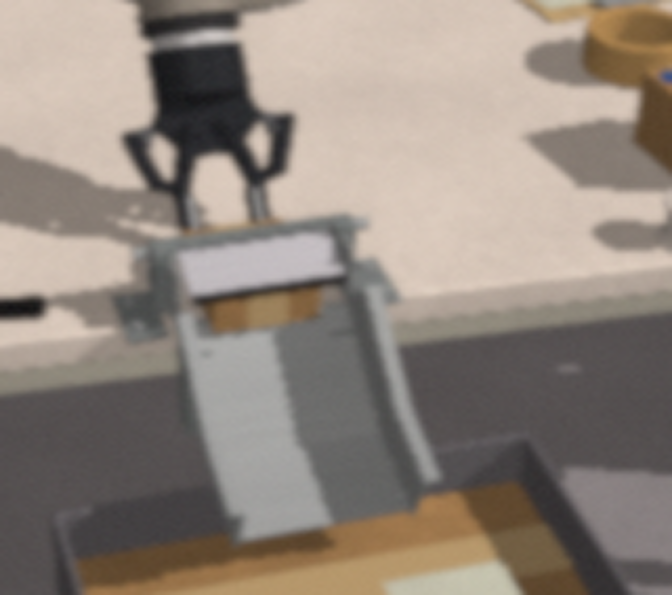

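The hand is leant about 36°, low and centred behind the parcel, with fingertips at crop (190,215) and (260,215). Nothing else has changed. Now I push under the rail.

```bash
python3 -m jog '[{"gripper":0.5,"dx":0.007,"dy":0,"dz":0,"rx":0,"ry":0,"rz":0},{"gripper":0.5,"dx":0.014,"dy":0.0005,"dz":0,"rx":0,"ry":0,"rz":0},{"gripper":0.5,"dx":0.021,"dy":0.001,"dz":0,"rx":0,"ry":0,"rz":0},{"gripper":0.5,"dx":0.028,"dy":0.0015,"dz":0,"rx":0,"ry":0,"rz":0},{"gripper":0.5,"dx":0.035,"dy":0.002,"dz":0,"rx":0,"ry":0,"rz":0},{"gripper":0.5,"dx":0.042,"dy":0.002,"dz":0,"rx":0,"ry":0,"rz":0},{"gripper":0.5,"dx":0.048,"dy":0.0025,"dz":0,"rx":0,"ry":0,"rz":0},{"gripper":0.5,"dx":0.054,"dy":0.003,"dz":0,"rx":0,"ry":0,"rz":0},{"gripper":0.5,"dx":0.06,"dy":0.003,"dz":0,"rx":0,"ry":0,"rz":0},{"gripper":0.5,"dx":0.06,"dy":0.003,"dz":0,"rx":0,"ry":0,"rz":0}]'
python3 - <<'E'
from station import read_camera
import cv2
c=read_camera("scene");cv2.imwrite("pics/g.png",cv2.resize(c["pixels"][160:330,180:340],None,fx=4.2,fy=3.5,interpolation=2))
E
```

```text
t: 19.7
eef_pos: [0.5882, -0.0984, 0.0315]
tool_rot: [0.892, -0.012, 0.451, 0.022]
contact_force: [-0.3, -0.1, 0.4]
gripper_width: 0.5
```

View pics/g.png

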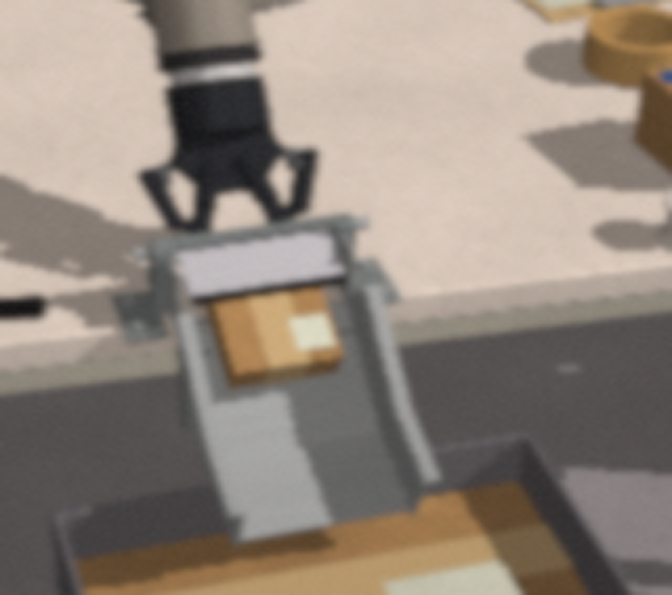

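The parcel is more than halfway over the edge, front at crop (285,370), and not yet tipping. I'll push a few more millimetres in small steps, watching the rail clearance.

```bash
python3 -m jog '[{"gripper":0.5,"dx":0.003,"dy":0,"dz":0,"rx":0,"ry":0,"rz":0},{"gripper":0.5,"dx":0.006,"dy":0.0005,"dz":0,"rx":0,"ry":0,"rz":0},{"gripper":0.5,"dx":0.009,"dy":0.0005,"dz":0,"rx":0,"ry":0,"rz":0},{"gripper":0.5,"dx":0.012,"dy":0.0005,"dz":0,"rx":0,"ry":0,"rz":0},{"gripper":0.5,"dx":0.012,"dy":0.0005,"dz":0,"rx":0,"ry":0,"rz":0},{"gripper":0.5,"dx":0.012,"dy":0.0005,"dz":0,"rx":0,"ry":0,"rz":0}]'
python3 - <<'E'
from station import read_camera
import cv2
c=read_camera("scene");cv2.imwrite("pics/i.png",cv2.resize(c["pixels"][160:384,180:340],None,fx=4.2,fy=2.6,interpolation=2))
E
```

```text
t: 20.35
eef_pos: [0.599, -0.0981, 0.0313]
tool_rot: [0.892, -0.012, 0.452, 0.022]
contact_force: [-0.2, -0.7, -0.1]
gripper_width: 0.501
```

View pics/i.png

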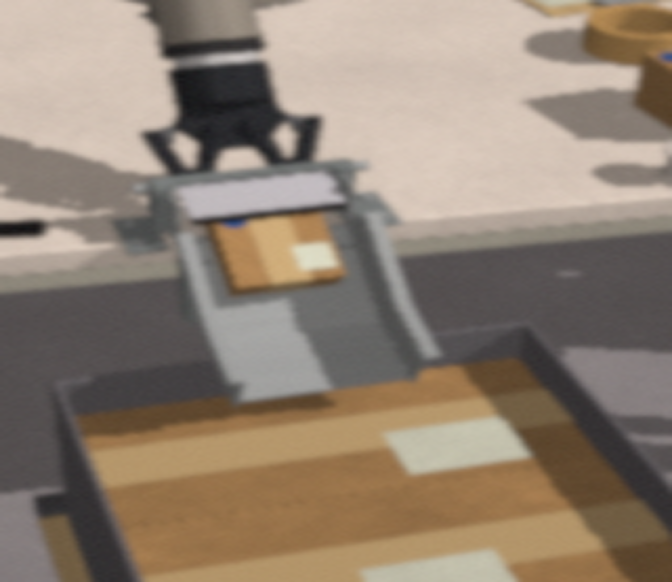

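```bash
python3 -m jog '[{"gripper":0.5,"dx":0,"dy":0,"dz":0,"rx":0,"ry":0,"rz":0},{"gripper":0.5,"dx":0,"dy":0,"dz":0,"rx":0,"ry":0,"rz":0},{"gripper":0.5,"dx":0,"dy":0,"dz":0,"rx":0,"ry":0,"rz":0}]'
cat > prof.py <<'E'
from h import *
c=read_camera("scene"); P=pts(c,np.ones((384,512),bool))-[.607,-.098,0,]
a=.054; X=P[:,0]+a*P[:,1]; Y=P[:,1]-a*P[:,0]
for x in np.arange(-.005,.26,.012):
    S=P[(abs(X-x)<.006)&(abs(Y)<.03)]; 
    if len(S): print(round(x,3),len(S),np.round(np.percentile(S[:,2],[10,50,90])*1000))
E
python3 prof.py
```

```text
t: 20.7
eef_pos: [0.5987, -0.098, 0.0311]
tool_rot: [0.892, -0.012, 0.452, 0.022]
contact_force: [0.2, 0.9, 0.9]
gripper_width: 0.503
-0.005 39 [55. 67. 70.]
0.007 130 [48. 57. 68.]
0.019 138 [-3. 44. 51.]
0.031 147 [-4. 35. 43.]
0.043 148 [-11.   1.  36.]
0.067 4 [ 8. 10. 11.]
0.079 89 [ 3.  9. 13.]
0.091 107 [-7. -1.  6.]
0.103 104 [-17. -11.  -4.]
0.115 93 [-26. -21. -16.]
0.127 159 [-82. -32. -25.]
0.139 185 [-86. -48. -37.]
0.151 196 [-152.  -87.  -47.]
0.163 131 [-153.  -96.  -90.]
0.175 138 [-153. -100.  -94.]
0.187 132 [-153. -105.  -97.]
0.199 62 [-153. -151. -148.]
0.211 70 [-154. -151. -148.]
0.223 64 [-153. -151. -148.]
0.235 73 [-154. -151. -148.]
0.247 67 [-155. -151. -149.]
0.259 70 [-154. -151. -148.]
```

The parcel has tipped and is sliding down the chute. I'll draw the hand back straight out.

```bash
python3 -m jog '[{"gripper":0.5,"dx":-0.01,"dy":-0.0005,"dz":0,"rx":0,"ry":0,"rz":0},{"gripper":0.5,"dx":-0.022,"dy":-0.001,"dz":0,"rx":0,"ry":0,"rz":0},{"gripper":0.5,"dx":-0.036,"dy":-0.002,"dz":0,"rx":0,"ry":0,"rz":0},{"gripper":0.5,"dx":-0.05,"dy":-0.003,"dz":0,"rx":0,"ry":0,"rz":0},{"gripper":0.5,"dx":-0.062,"dy":-0.003,"dz":0,"rx":0,"ry":0,"rz":0},{"gripper":0.5,"dx":-0.068,"dy":-0.003,"dz":0,"rx":0,"ry":0,"rz":0},{"gripper":0.5,"dx":-0.068,"dy":-0.003,"dz":0.02,"rx":0,"ry":0,"rz":0},{"gripper":0.5,"dx":-0.068,"dy":-0.003,"dz":0.05,"rx":0,"ry":0,"rz":0},{"gripper":0.5,"dx":-0.068,"dy":-0.003,"dz":0.08,"rx":0,"ry":0,"rz":0}]'
python3 -m jog '[{"gripper":0.5,"dx":0,"dy":0,"dz":0.02,"rx":0,"ry":0,"rz":0},{"gripper":0.5,"dx":0,"dy":0,"dz":0.04,"rx":0,"ry":0,"rz":0},{"gripper":0.5,"dx":0,"dy":0,"dz":0.04,"rx":0,"ry":0,"rz":0},{"gripper":0.5,"dx":0,"dy":0,"dz":0.04,"rx":0,"ry":0,"rz":0},{"gripper":0.5,"dx":0,"dy":0,"dz":0.04,"rx":0,"ry":0,"rz":0},{"gripper":0.5,"dx":0,"dy":0,"dz":0.04,"rx":0,"ry":0,"rz":0},{"gripper":0.5,"dx":0,"dy":0,"dz":0.04,"rx":0,"ry":0,"rz":0},{"gripper":0.5,"dx":0,"dy":0,"dz":0.04,"rx":0,"ry":0,"rz":0},{"gripper":0.5,"dx":0,"dy":0,"dz":0.04,"rx":0,"ry":0,"rz":0},{"gripper":0.5,"dx":0,"dy":0,"dz":0.04,"rx":0,"ry":0,"rz":0}]'
python3 prof.py; python3 - <<'E'
from h import *
c,o=look("scene",["parcel","carton","tape","spool","marker","scanner","cutter","phone"])
cv2.imwrite("pics/j.png",cv2.resize(c["pixels"][100:384,80:440],None,fx=2.1,fy=2.1,interpolation=2))
E
```

```text
t: 21.65
eef_pos: [0.5301, -0.1009, 0.1115]
tool_rot: [0.891, -0.012, 0.453, 0.022]
contact_force: [1.0, -0.3, 0.3]
gripper_width: 0.499
t: 22.65
eef_pos: [0.5306, -0.1012, 0.1509]
tool_rot: [0.891, -0.012, 0.452, 0.022]
contact_force: [0.2, -0.0, -0.6]
gripper_width: 0.501
-0.005 229 [ 1. 32. 66.]
0.007 176 [-2. 32. 68.]
0.019 54 [-5. -1.  1.]
0.031 55 [-6. -2.  1.]
0.043 111 [-17.  -9.  -4.]
0.055 101 [-27. -21. -15.]
0.067 97 [-37. -32. -26.]
0.079 108 [-49. -42. -36.]
0.091 106 [-60. -54. -47.]
0.103 108 [-71. -64. -56.]
0.115 94 [-80. -74. -68.]
0.127 74 [-85. -80. -77.]
0.139 73 [-89. -84. -81.]
0.151 81 [-92. -88. -84.]
0.163 81 [-96. -92. -88.]
0.175 17 [-95. -93. -91.]
0.199 36 [-68. -64. -62.]
0.211 108 [-74. -69. -64.]
0.223 111 [-83. -78. -73.]
0.235 109 [-92. -87. -81.]
0.247 111 [-100.  -95.  -90.]
0.259 146 [-151. -105.  -99.]
scene parcel 0.87 [258. 323.  37.  43.] ztop -0.066 rect mm [820. -87.] [32. 79.] 2.2
scene carton 0.63 [350. 195.  45.  37.] ztop 0.086 rect mm [485. 317.] [107.  85.] 11.6
scene tape 0.84 [331. 176.  30.  25.] ztop 0.047 rect mm [308. 326.] [95. 96.] 49.9
scene spool 0.48 [343. 224.  15.  16.] ztop 0.046 rect mm [605. 253.] [41. 57.] 67.1
scene marker 0.54 [168. 250.  40.  11.] ztop 0.016 rect mm [ 599. -316.] [131.  20.] 84.1
scene scanner 0.94 [151. 197.  25.  29.] ztop 0.046 rect mm [ 344. -339.] [66. 59.] 16.7
scene cutter 0.71 [400. 201.  22.  26.] ztop 0.016 rect mm [520. 505.] [ 29. 141.] 83.2
scene phone 0.72 [105. 239.  25.  35.] ztop 0.011 rect mm [ 506. -504.] [155.  72.] 4.6
scene phone 0.21 [170. 248.  45.  10.] ztop 0.017 rect mm [ 599. -315.] [128.  20.] 84.1
```

View pics/j.png

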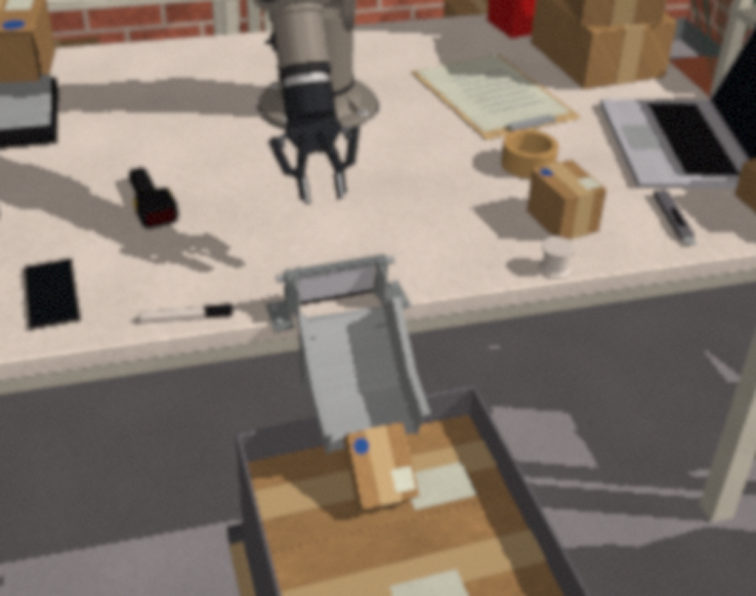

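The parcel is in the tote but leans with its rear on the chute's end, and the flap hangs shut. The centre height limit of -0.1 is close, so I'll measure it after a short wait.

```bash
cat > pc.py <<'E'
from ref import *
for n in("scene","top"):
    c=avg(n,5); r=cut_out(n,"parcel")
    P=pts(c,np.ones((384,512),bool))-[.607 if n=="scene" else .602,-.098,0]; a=.054
    P=np.c_[P[:,0]+a*P[:,1],P[:,1]-a*P[:,0],P[:,2]]
    Q=P[(P[:,0]>.195)&(P[:,0]<.33)&(abs(P[:,1])<.08)&(P[:,2]>-.143)&(P[:,2]<-.04)]
    m=np.ones(len(Q),bool)
    for _ in range(6):
        A=np.c_[Q[:,:2],np.ones(len(Q))]; w=np.linalg.lstsq(A[m],Q[m,2],rcond=None)[0]; m=abs(Q[:,2]-A@w)<.006
    nn=np.r_[-w[:2],1]; nn/=np.linalg.norm(nn); T=Q[m]
    print(n,"top plane",np.round(w,3),"n",m.sum(),len(Q),"ext",np.round(np.percentile(T,[1,99],axis=0),3).tolist())
    e=(np.percentile(T,1,axis=0)+np.percentile(T,99,axis=0))/2; e[2]=w@np.r_[e[:2],1]
    print("centre",np.round(e-.019*nn,3),"tilt",np.degrees(np.arccos(nn[2])))
E
python3 -m jog '[{"gripper":0.5,"dx":0,"dy":0,"dz":0.0,"rx":0,"ry":0,"rz":0},{"gripper":0.5,"dx":0,"dy":0,"dz":0,"rx":0,"ry":0,"rz":0},{"gripper":0.5,"dx":0,"dy":0,"dz":0,"rx":0,"ry":0,"rz":0},{"gripper":0.5,"dx":0,"dy":0,"dz":0,"rx":0,"ry":0,"rz":0},{"gripper":0.5,"dx":0,"dy":0,"dz":0,"rx":0,"ry":0,"rz":0}]' | head -1; python3 pc.py 2>/dev/null; python3 pc.py 2>/dev/null
```

```text
t: 23.65
scene top plane [-0.714  0.008  0.081] n 1030 1168 ext [[0.201, -0.04, -0.121], [0.282, 0.04, -0.062]]
centre [ 0.23   0.    -0.106] tilt 35.516683988799315
top top plane [-0.712 -0.001  0.083] n 340 388 ext [[0.198, -0.042, -0.121], [0.283, 0.036, -0.058]]
centre [ 0.23  -0.003 -0.104] tilt 35.46233942418876
scene top plane [-0.717  0.008  0.082] n 1031 1169 ext [[0.201, -0.04, -0.121], [0.282, 0.04, -0.062]]
centre [ 0.23   0.    -0.106] tilt 35.62476789865765
top top plane [-0.713  0.     0.083] n 337 384 ext [[0.2, -0.042, -0.121], [0.283, 0.037, -0.058]]
centre [ 0.23  -0.003 -0.104] tilt 35.50077627737298
```

```bash
python3 -c "
from station import *
hand_in(); o=get_obs(); print(o['t'],o['contact_force'])"
```

```text
the job is handed in; nothing more can be done
the job is handed in; nothing more can be done
```

The parcel went through the hatch and into the tote, and I handed the job in at about 25 s of the 64 s allowed. The hand-in reported no verdict.

**What I did:** I pushed the parcel sideways onto the hatch line, then forward into the mouth with upright fingers until the flap rose onto it. My first attempt to lean the hand failed: joint 6 hit its lower limit and the hand rose clear, touching nothing. I then swung the wrist round in free air, leant the hand about 36° and pushed from behind under the rail until the parcel slid down the chute. Last, I drew the hand straight back and up.

**Last checks:**
- **Parcel:** it is at rest in the tote, at about x 0.23, y 0.00, z -0.105 in the hatch frame. It leans about 35°, its rear on the end of the chute, so z is only 4–6 mm below the -0.10 limit. Both cameras agree (-0.104 and -0.106), with a calibration error of about 2 mm.
- **Flap:** it hangs upright and shut in the picture and in the depth data. I did not measure its angle exactly.
- **Other things on the desk:** all seven are within about 5 mm of where they started, which is within the measurement noise.
- **Forces:** the wrist force read at most about 1–2 N at the end of each move. One reading of 9.5 N came while braking in free air. The robot was touching nothing at hand-in.

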